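Lock the garage remotes in the pinned charging drawer

TASK

Put every chrome garage remote away in the charging drawer on the hallway console: draw the ball-lock pin, pull the drawer fully out by its brass knob, lay all the remotes flat on the drawer floor, shut the drawer, and push the same pin back down through both plates until its collar sits flush. Only then snap the rocker on top of the unit over to its other side to start the charger. Leave the other things on the console where they are, and let go of everything at the end.

Things in the scene. Friction and masses are not known exactly. Their poses are not given: they have to be found in the camera images.
- pin: Loose steel ball-lock pin, upright, 80 mm long, 90 g. Origin at its lower tip, z up along it. From the tip: nose tapering from 5 to 12 mm diameter over 10 mm, 12 mm shaft with a V groove at 20 mm, 26 mm collar from 38 to 44 mm, dark round grip 16 mm diameter from 44 to 74 mm (hold it here from above), 20 mm cap up to 80 mm. Starts home in the lock, collar on the upper plate.
- pin_collar (a point): Centre of the underside of the pin's collar, 38 mm above its tip. Two sprung balls in the lower plate snap into the pin's groove when it is home: about 15 N pulls it straight up or pushes it home. Drawn up 45 mm it is clear of both plates.
- lock_mouth (a point): Centre of the lock hole at the top face of the fixed upper steel plate (50 mm wide, 8 mm thick), 75 mm above the console. The plate projects 50 mm from the middle of the unit's front face, the hole is 27 mm out. Axes are the unit's: x from its front to its back, y to its left, z up. The unit is a fixed wooden case 190 (x) by 260 (y) by 75 mm, turned a little.
- drawer_hole (a point): Centre of the same hole at the top face of the drawer's own steel plate (10 mm thick), 13 mm below lock_mouth and moving with the drawer; both holes are 14 mm in diameter with chamfered mouths, and are in line only when the drawer is fully shut. Axes as lock_mouth.
- park_mouth (a point): Mouth of a loose vertical 15.5 mm hole, 41 mm deep, in the black 40 mm square parking block on top of the unit at its right: a handy place to stand the pin meanwhile, its collar on the block. Axes as lock_mouth.
- drawer (a joint): Drawer travel in m: 0 shut, 0.14 fully out; it opens along -x of lock_mouth, slides with about 1 N of friction and stays where it is left.
- drawer_floor (a point): Point on the drawer's floor (11 mm above the console), on its middle line, moving with it; axes as lock_mouth. Inside, the drawer reaches 116 mm to either side, 52 mm in front and 118 mm behind; walls 44 mm high. Fully out, all up to 88 mm behind is clear of the unit, except that the lock plate overhangs the middle 50 mm from 38 mm behind on, 56 mm above the floor.
- drawer_knob (a point): Grip point on the axis of the upright brass knob on the drawer's front ledge, to the left of the lock: 20 mm diameter, 50 mm tall (24 mm diameter cap on the top 4 mm), this point 36 mm above the ledge, 23 mm above the unit's top and 14 mm below the knob's top. Pinch it from above. Moves with the drawer.
- rocker (a joint): Angle of the grey rocker in rad: 0 off (its near, -x end up), 0.6 on (near end down). Over-centre spring: it snaps either way from the middle, 0.3.
- rocker_near (a point): Point on the top face of the rocker, on its near half, 25 mm from the pivot axis: press here, about 5 N, straight down. Moves with the rocker: 15 mm lower when on than when off. Rocker 64 mm long (x) by 30 mm wide, on top of the unit at its left; clear space below the near end.
- remote0: Chrome garage remote, a flat box with rounded edges 58 (x) by 32 (y) by 16 mm (z), 60 g, with a big and a small round black button on top; origin at the centre of its underside. Two or three remotes are present, lying on the console to the left of the unit.
- remote1: Chrome garage remote, a flat box with rounded edges 58 (x) by 32 (y) by 16 mm (z), 60 g, with a big and a small round black button on top; origin at the centre of its underside. Two or three remotes are present, lying on the console to the left of the unit.
- remote2: Chrome garage remote, a flat box with rounded edges 58 (x) by 32 (y) by 16 mm (z), 60 g, with a big and a small round black button on top; origin at the centre of its underside. Two or three remotes are present, lying on the console to the left of the unit.
- saucer: Terracotta saucer 80 mm across, 14 mm high; leave it alone. Origin at the centre of its underside.
- carabiner: Black steel carabiner lying flat, 66 by 38 by 8 mm; leave it alone. Origin at its middle.
- comb: Brown horn comb lying flat, 85 (x) by 31 (y) by 6 mm; leave it alone. Origin at its middle.
- candle_jar: Candle jar 70 mm across and 70 mm tall; leave it alone. Origin at the centre of its underside.
- glasses_case: Dark glasses case 60 (x) by 150 (y) by 40 mm; leave it alone. Origin at the centre of its underside.
There are look-alikes about, which are no part of the job. What is shaped like the remote2 but pink is not meant. What is shaped like the remote1 but orange is not meant.

How it is judged:
On the way, in this order (a step that is already met when the one before it is completed fails the run):
1. the pin is drawn clear of the lock (distance between pin_collar and lock_mouth above 0.035 m), for 0.1 s.
2. the drawer is pulled out (over 110 mm) (value of joint drawer above 0.11 m), for 0.1 s.
3. all the remotes lie in the drawer (x of remote0 in the frame of drawer_floor between -0.055 and 0.12 m and y of remote0 in the frame of drawer_floor between -0.113 and 0.113 m and z of remote0 in the frame of drawer_floor between -0.004 and 0.008 m and angle between each of remote0, remote1, remote2's own z axis and vertical below 0.2 rad and linear speed of each of remote0, remote1, remote2 below 0.03 m/s and x of remote1 in the frame of drawer_floor between -0.055 and 0.12 m and y of remote1 in the frame of drawer_floor between -0.113 and 0.113 m and z of remote1 in the frame of drawer_floor between -0.004 and 0.008 m and x of remote2 in the frame of drawer_floor between -0.055 and 0.12 m and y of remote2 in the frame of drawer_floor between -0.113 and 0.113 m and z of remote2 in the frame of drawer_floor between -0.004 and 0.008 m), for 0.2 s.
4. the drawer is shut and the pin is pushed home through both plates (value of joint drawer below 0.006 m and distance between pin_collar and lock_mouth below 0.004 m and angle between pin's own z axis and vertical below 0.1 rad), for 0.2 s.
5. the rocker is snapped to its on side (value of joint rocker above 0.5 rad), for 0.2 s.
At the end, for the whole second after the job is handed in: Every remote present lies flat on the drawer's floor at rest, the drawer is shut (within 6 mm), the pin stands upright in the lock with its collar within 4 mm of the upper plate's hole mouth, and the rocker is on (over 0.5 rad) (all of step 3 and all of step 4 and value of joint rocker above 0.5 rad and linear speed of pin below 0.02 m/s); the robot touches nothing.
It fails at once if the saucer is pushed more than 50 mm from its place (distance of saucer from where it was at the start of the episode above 0.05 m).
It fails at once if the carabiner is pushed more than 50 mm from its place (distance of carabiner from where it was at the start of the episode above 0.05 m).
It fails at once if the comb is pushed more than 50 mm from its place (distance of comb from where it was at the start of the episode above 0.05 m).
It fails at once if the candle jar is pushed more than 50 mm from its place (distance of candle_jar from where it was at the start of the episode above 0.05 m).
It fails at once if the glasses case is pushed more than 50 mm from its place (distance of glasses_case from where it was at the start of the episode above 0.05 m).
Of remote0, remote1, remote2 only 2 to 3 are there at a start; the rules pass over those that are not, and their reading is None.
At some moment in a run one of remote0, remote1, remote2 may be knocked a few centimetres aside while the robot is not near it.
It also fails if it takes over 210 s, if anything falls off the work surface, if the arm or the gripper's body presses on something with over 40 N, if the wrist force passes 120 N, or if a joint passes its speed limit or range.

ROBOT

A 7-joint arm with a two-finger parallel gripper is mounted at the origin on the work surface. World frame = base frame: x ahead of the robot, y to its left, z up, the work surface at z = 0. Lengths are in m, angles in rad, forces in N, time in s.
With the tool pointing down it reaches from about 0.375 to 0.925 m from the base axis. Payload 3.1 kg.
Tool frame: the origin (TCP) lies midway between the tips of the shut fingers; the grasp point (between the pads) lies 19 mm behind it; z points along the fingers, x is the direction in which the jaws open and shut, and the axes are right-handed (so a half turn about z gives the same grasp; the last joint's range is limited). The gripper opens to 85 mm and grips with 20 to 120 N. Pads are 22 mm wide; open, the fingers measure 114 mm over their backs; the gripper's body (76 mm by 85 mm) begins 54 mm behind the grasp point. The pads swing forward as they close: fully open they stand 13 mm farther back than shut.
Start: joints at [1.168, 0.383, 0.044, 1.598, -0.018, 1.161, -0.05], TCP at [0.195, -0.62, 0.231] pointing down, gripper open.
Joint ranges: [-2.61, 2.61], [-0.41, 2.15], [-1.48, 1.57], [0, 2.5], [-1.57, 4.71], [0.05, 1.97], [-2.85, 2.85]. Speed limits (rad/s): [2.79, 2.79, 3.14, 3.14, 3.14, 3.14, 3.14].

INTERFACE

Orientations are given as a rotation vector (axis times angle).
In Python, from plant import manip gives the robot as it stands.
- The arm moves only by the tool apply_moves, never from a script. Its argument "commands" is a list that holds one entry, the list of rows, each a list of 5 numbers: the shift along the world's x, y, z in m, then the turn about the world's z in degrees, then the closure, from 0 (fully open) to 1 (shut). In form: [[[dx, dy, dz, roll, hand], ...]]. A call has exactly 10 rows; each row shifts and turns the pose as measured when the row begins; what a row does not reach is not made up. A row lasts 1/10 s, in which the tool goes at most 50 mm and 8.59 degrees, less where a joint would pass 70% of its speed; a pose out of reach is approached as far as the arm can. A call with a gripper value outside its range is refused whole. The fingers move at their own pace and stop on an object; the grip force is fixed at half the most. Time passes only in rows, so rows that do not move let the fingers close, or fill a call up. It gives the time, the measured TCP pose, the force and the opening at its end, in the units of the state.
- manip.observe(): the state, without advancing time (a new reading comes with each control period).
- manip.get_image(name): name is "side" or "top"; returns the picture (384x512x3 uint8, blue, green, red); there is no depth.
- manip.get_calibration(name): a dict with "fovy" (degrees; the focal length in pixels is half the picture's height over the tangent of half this angle, whatever the lens; pixels are square), "cx", "cy" (the principal point, pixels), "k1" (the pictures are not rectified: a ray, as slopes to the right and down, at radius r is drawn at 1 + k1 r^2 times it, then the intrinsics apply), "R" (3x3) and "t" (3): a world point X has camera coordinates R X + t. Camera axes: x right, y down, z forward; pixel columns grow to the right and rows downward; lengths in m; the calibration is good to about 2 mm. A picture is of the moment at which its call begins. get_calibration takes no time and is no camera call.
- manip.sign_off(): hands the job in, once; it reports no verdict.
Trained networks look in the newest picture that a camera, given by its name, has taken for a name from the list of things; names that differ only in an ending like _2 or _b are one class to them, and where a whole thing is asked for, a point or a joint stands for the part that bears it (a point fixed in the world has none). Each returns a list of dicts, best first, with "p" (0 to 1); they miss things now and then, are a little off and sometimes report something else, mostly with a low value. They report only what shows in the picture. A call takes as long as a camera call. They do not tell look-alikes from the thing itself.
- manip.trace(camera, thing): "region" (384x512 bool, what is visible of it) and "box" ([left, top, width, height] as shares, 0 to 1, of the picture: columns of its width, rows of its height, round what is visible of it).
- manip.spot_point(camera, thing): "centre" ([column, row] as shares, 0 to 1, of the picture: columns of its width, rows of its height: a listed point, or the origin of a listed thing).
The state is a dict: "time": time; "q": joint angles; "joint_vel": joint speeds; "effort": joint torques, N m; "ee_pos": TCP position; "tcp_rot": TCP orientation; "contact_force": force on the tool from outside, world axes, zero at the start; "moment": the same for the moment, N m; "gripper_width": finger opening in m.
Only numpy, scipy, OpenCV 4.12 (cv2) and the standard library are available. Lean on these libraries where they do the work, as an engineer would, in place of code of your own. Each camera call takes 0.05 s, during which the arm holds its last target. There are 200 camera calls.

## Working session

There is one attempt and no reset: what is moved stays moved. The work goes in short steps, Python scripts to look and compute and a tool call to move; the robot and the scene stay as the last step left them, time stands still between calls to the robot, and variables do not carry over. Pictures are saved under pics/ and viewed, about 12 in all and at most 16, crops included, and the job is handed in when it is done.

Besides the shell and the picture viewer there is one more tool, called after "Emit:" by a JSON object that holds its "method" and its "body". apply_moves: Moves the arm, as the interface text tells. Its arguments: {"type":"object","properties":{"commands":{"type":"array","items":{"type":"array","items":{"type":"array","items":{"type":"number"}}}}},"required":["commands"]}

```bash
mkdir -p pics
cat > h.py <<'E'
import numpy as np, cv2
from plant import manip
W,H=512,384
def cam(n):
    c=manip.get_calibration(n); f=H/2/np.tan(np.radians(c["fovy"])/2)
    return c,f
def ray(n,u,v):
    c,f=cam(n); d=np.array([(u-c["cx"])/f,(v-c["cy"])/f]); s=d.copy()
    for _ in range(20): s=d/(1+c["k1"]*(s@s))
    R=np.array(c["R"]); t=np.array(c["t"])
    return -R.T@t, R.T@np.array([s[0],s[1],1])
def onz(n,u,v,z):
    o,d=ray(n,u,v); return o+d*(z-o[2])/d[2]
def proj(n,X):
    c,f=cam(n); p=np.array(c["R"])@np.array(X)+np.array(c["t"]); s=p[:2]/p[2]; s=s*(1+c["k1"]*(s@s))
    return s*f+[c["cx"],c["cy"]]
def tri(uv1,uv2,n1="top",n2="side"):
    o1,d1=ray(n1,*uv1); o2,d2=ray(n2,*uv2)
    A=np.stack([d1,-d2],1); s=np.linalg.lstsq(A,o2-o1,rcond=None)[0]
    a=o1+d1*s[0]; b=o2+d2*s[1]; return (a+b)/2, np.linalg.norm(a-b)
def spots(n,thing,k=6):
    return [(np.round(np.array(r["centre"])*[W,H],1),round(r["p"],2)) for r in manip.spot_point(n,thing)[:k]]
def save(n,name,crop=None,sc=1):
    im=manip.get_image(n)
    if crop: x0,y0,x1,y1=crop; im=im[y0:y1,x0:x1]
    if sc!=1: im=cv2.resize(im,None,fx=sc,fy=sc,interpolation=cv2.INTER_CUBIC)
    cv2.imwrite("pics/"+name,im)
E
python3 - <<'E'
from h import *
for n in("top","side"):
    save(n,n+"0.png",sc=1.5)
    c,f=cam(n); print(n,np.round(ray(n,256,192),3))
    for t in("pin","pin_collar","lock_mouth","drawer_hole","park_mouth","drawer_floor","drawer_knob","rocker_near","remote0"):
        print(n,t,[(list(map(float,a)),b) for a,b in spots(n,t)])
print(manip.observe())
E
```

```text
top [[ 0.38   0.104  0.868]
 [ 0.177  0.004 -0.984]]
top pin [([350.1, 176.8], 0.57)]
top pin_collar [([353.1, 172.9], 0.67)]
top lock_mouth [([354.1, 172.3], 0.92), ([195.7, 181.6], 0.39)]
top drawer_hole []
top park_mouth [([382.0, 139.8], 0.55)]
top drawer_floor []
top drawer_knob [([324.8, 177.4], 0.66)]
top rocker_near [([323.6, 138.2], 0.6)]
top remote0 [([143.0, 282.3], 0.78), ([192.3, 185.0], 0.67), ([141.9, 237.9], 0.64), ([189.8, 231.8], 0.58), ([230.1, 143.9], 0.55), ([353.3, 179.5], 0.54)]
side [[ 0.51   0.821  0.638]
 [ 0.038 -0.801 -0.597]]
side pin [([250.5, 168.3], 0.4), ([257.7, 163.8], 0.26)]
side pin_collar [([254.0, 160.4], 0.49)]
side lock_mouth [([254.5, 160.0], 0.56)]
side drawer_hole [([255.2, 162.4], 0.93)]
side park_mouth [([229.8, 138.5], 0.97)]
side drawer_floor []
side drawer_knob [([254.1, 166.7], 0.92)]
side rocker_near [([225.7, 160.7], 0.58)]
side remote0 [([305.7, 309.5], 0.86), ([361.8, 310.2], 0.73), ([301.2, 270.8], 0.66), ([249.6, 264.4], 0.51), ([213.6, 239.0], 0.48)]
{'time': 1.0, 'q': array([ 1.16815512,  0.38288339,  0.04390999,  1.5979006 , -0.0179103 ,
        1.16121424, -0.04992139]), 'joint_vel': array([-0.00023714,  0.00116738,  0.00129637,  0.00010716, -0.00241604,
        0.00020046,  0.00048339]), 'effort': array([-1.76065846e-04, -4.33458674e+01,  1.02295686e+00, -2.49926984e+01,
        1.05648153e-02,  1.82589469e-03,  6.90424571e-06]), 'ee_pos': array([ 0.1951096 , -0.6200245 ,  0.23127981]), 'tcp_rot': array([-2.53295640e+00,  1.85837054e+00, -7.52056083e-06]), 'contact_force': array([ 0.22588207, -0.17202022,  0.2153437 ]), 'moment': array([ 0.01357859, -0.02680138,  0.02680605]), 'gripper_width': 0.08537273548141025}
```

View pics/top0.png

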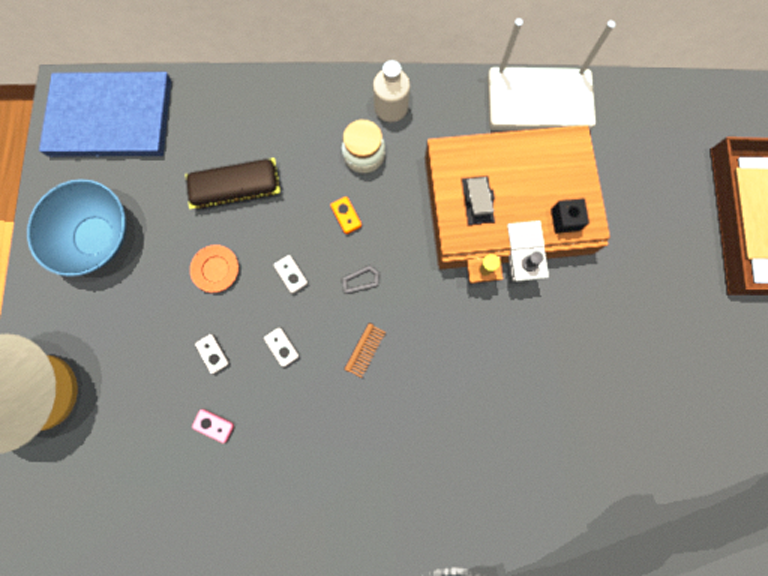

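View pics/side0.png

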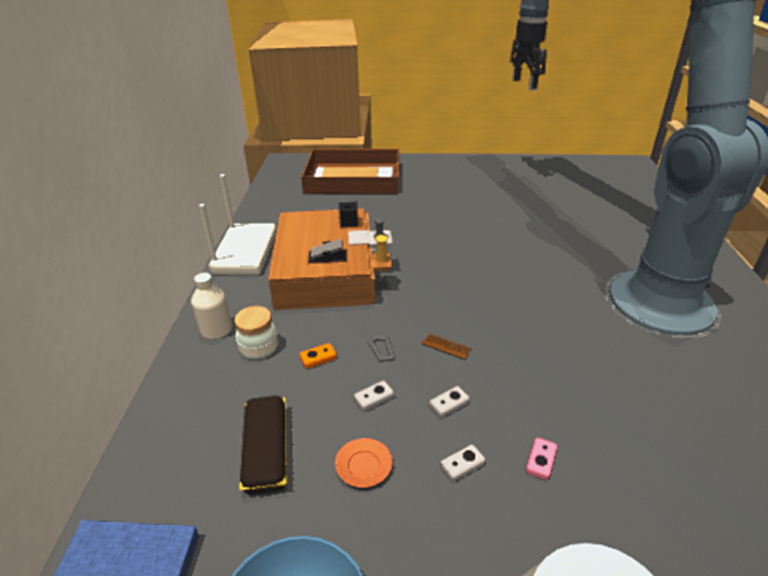

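The top picture (full-resolution pixels) shows three white or chrome remotes at about (194,182), (141,236) and (188,231). The pink one at (142,284) and the orange one at (230,144) are look-alikes. The unit is at the right with the pin at about (355,173), knob (326,177), park block (381,142) and rocker (320,131).

```bash
cat >> h.py <<'E'
def remote_fit(n="top",zt=0.012):
    out=[]
    for r in manip.trace(n,"remote0"):
        m=r["region"].astype(np.uint8); cs,_=cv2.findContours(m,cv2.RETR_EXTERNAL,cv2.CHAIN_APPROX_NONE)
        c=max(cs,key=cv2.contourArea)[:,0,:].astype(float)
        P=np.array([onz(n,u,v,zt)[:2] for u,v in c]).astype(np.float32)*1000
        (cx,cy),(w,h),a=cv2.minAreaRect(P)
        if w<h: w,h,a=h,w,a+90
        out.append((round(r["p"],2),np.round([cx,cy,w,h]),round((a+90)%180-90,1),np.round(c.mean(0))))
    return out
E
python3 - <<'E'
from h import *
im=manip.get_image("top")
a=cv2.resize(im[75:195,270:420],None,fx=4,fy=4,interpolation=cv2.INTER_CUBIC); cv2.imwrite("pics/unit.png",a)
a=cv2.resize(im[120:310,110:260],None,fx=3,fy=3,interpolation=cv2.INTER_CUBIC); cv2.imwrite("pics/rem.png",a)
for r in remote_fit(): print(r)
manip.get_image("side")
for t,z,uvt in(("lock_mouth",.075,(354.1,172.3)),("park_mouth",.118,(382,139.8)),("drawer_knob",.098,(324.8,177.4)),("rocker_near",.1,(323.6,138.2))):
    s=spots("side",t,1)
    print(t,np.round(onz("top",*uvt,z),4),[np.round(tri(uvt,x[0])[0],4) for x in s],[np.round(tri(uvt,x[0])[1],4) for x in s])
for uv in((428,138),(590,128),(607,243),(441,263)): print(np.round(onz("top",uv[0]/1.5,uv[1]/1.5,.075),4))
E
```

```text
(0.7, array([657., 174.,  58.,  32.]), 26.5, array([230., 143.]))
(0.66, array([425., 381.,  60.,  35.]), 32.3, array([141., 236.]))
(0.54, array([557., 261.,  58.,  32.]), 34.0, array([193., 182.]))
(0.52, array([438., 270.,  59.,  33.]), 35.6, array([188., 231.]))
lock_mouth [ 0.5695 -0.1147  0.075 ] [array([ 0.5664, -0.1139,  0.0766])] [np.float64(0.0054)]
park_mouth [ 0.6331 -0.168   0.118 ] [array([ 0.6355, -0.1709,  0.1097])] [np.float64(0.0008)]
drawer_knob [ 0.5519 -0.0432  0.098 ] [array([ 0.5519, -0.0408,  0.1124])] [np.float64(0.0062)]
rocker_near [ 0.6415 -0.0428  0.1   ] [array([ 0.6429, -0.0418,  0.1076])] [np.float64(0.0075)]
[0.7647 0.04   0.075 ]
[ 0.7853 -0.2203  0.075 ]
[ 0.5948 -0.2329  0.075 ]
[0.5613 0.0222 0.075 ]
```

View pics/unit.png

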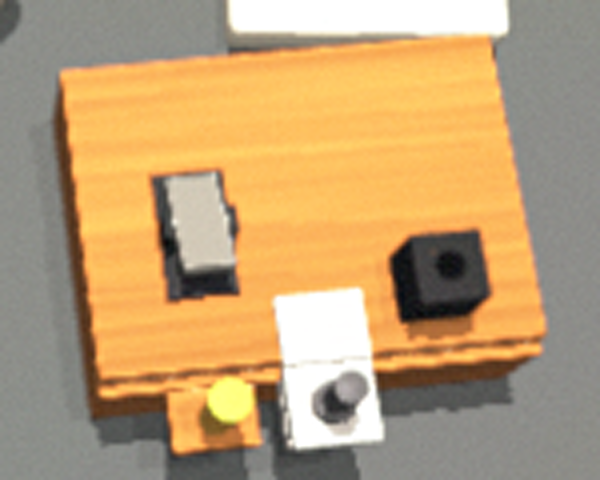

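View pics/rem.png

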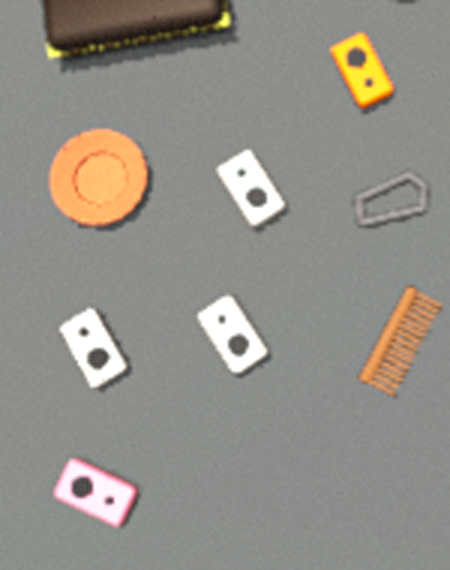

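The unit crop shows the pin cap at (358,172), knob cap (327.5,175), park hole (382.5,141) and the rocker with its near end at about (322,141). In the remotes crop, the three chrome ones are at (193,183), (141,236) and (188,231). The pink (142,284) and orange (230,144) are excluded by colour.

Run:
```python
from h import *
f=lambda x,y,z: np.round(onz("top",270+(x+.5)/4-.5,75+(y+.5)/4-.5,z),4)
print("BL,BR",f(62,72,.075),f(490,37,.075)); print("FR,FL seam",f(543,333,.075),f(99,382,.075))
print("plate FL FR",f(290,447,.075),f(383,440,.075))
print("cap",f(354,388,.117)); print("knob cap",f(231,400,.112)); print("park",f(453,263,.118),f(453,263,.116))
print("rocker near edge",f(183,278,.1),f(234,268,.1),"far",f(165,177,.085),f(217,170,.085))
print("rocker base", f(168,298,.075),f(238,292,.075),f(152,175,.075))
m=manip.trace("top","pin");print([ (r["box"],r["p"]) for r in m])
# model fit: known unit pts: from corner px
px={"BL":(62,72),"BR":(490,37)}
from scipy.optimize import least_squares
loc=[((217,130,0),(62,72)),((217,-130,0),(490,37)),((-23,25,0),(290,447)),((-23,-25,0),(383,440)),((0,0,42),(354,388))]
def res(p):
    c,s=np.cos(p[2]),np.sin(p[2]); o=[]
    for L,(x,y) in loc:
        L=np.array(L)/1000; X=[p[0]+c*L[0]-s*L[1],p[1]+s*L[0]+c*L[1],.075+L[2]]
        o+=list(proj("top",X)-[270+(x+.5)/4-.5,75+(y+.5)/4-.5])
    return o
r=least_squares(res,[.565,-.115,-.08]); print(r.x,np.degrees(r.x[2]),np.round(r.fun,2))
p=r.x;c,s=np.cos(p[2]),np.sin(p[2])
for n,P in (("knob",f(231,400,.112)),("park",f(453,263,.118)),("rn",np.array([.6415,-.0428,.1]))):
    d=P[:2]-p[:2]; print(n,c*d[0]+s*d[1],-s*d[0]+c*d[1])
```

```text
BL,BR [0.7631 0.0405 0.075 ] [ 0.7891 -0.2176  0.075 ]
FR,FL seam [ 0.6046 -0.2353  0.075 ] [0.5735 0.0212 0.075 ]
plate FL FR [ 0.5367 -0.0861  0.075 ] [ 0.5411 -0.1391  0.075 ]
cap [ 0.561  -0.1119  0.117 ]
knob cap [ 0.555  -0.0462  0.112 ]
park [ 0.6318 -0.1698  0.118 ] [ 0.6324 -0.1706  0.116 ]
rocker near edge [ 0.6275 -0.024   0.1   ] [ 0.6336 -0.0527  0.1   ] far [ 0.6932 -0.0176  0.085 ] [ 0.6978 -0.0479  0.085 ]
rocker base [ 0.6234 -0.0192  0.075 ] [ 0.6274 -0.0597  0.075 ] [ 0.6984 -0.0116  0.075 ]
[([0.4418, 0.4667, 0.0496, 0.0354], 0.61), ([0.2377, 0.2763, 0.1277, 0.0854], 0.44), ([0.4477, 0.5615, 0.0521, 0.0849], 0.25)]
[ 0.56106657 -0.11076545  0.10170674] 5.827366700547846 [-0.03 -0.27  0.14 -0.4   0.95  0.45 -0.48  0.16 -0.54 -0.02]
knob 0.0005202046293086961 0.06484774922832293
park 0.06437403647077534 -0.06591114400331045
rn 0.08691840793758916 0.05944770616358565
```

The unit's yaw is about +5.8°, with the lock at (0.561,-0.111), knob at unit y +65 mm and park at unit (64,-66) mm. I'm moving to above the pin with the jaws along unit x.

Emit:
{"method": "apply_moves", "body": {"commands": [[[0.028, 0.039, -0.002, 7.8, 0.4], [0.028, 0.039, -0.002, 7.8, 0.4], [0.028, 0.039, -0.002, 7.8, 0.4], [0.028, 0.039, -0.002, 7.8, 0.4], [0.028, 0.039, -0.002, 7.8, 0.4], [0.028, 0.039, -0.002, 7.8, 0.4], [0.028, 0.039, -0.002, 7.8, 0.4], [0.028, 0.039, -0.002, 7.8, 0.4], [0.028, 0.039, -0.002, 7.8, 0.4], [0.028, 0.039, -0.002, 7.8, 0.4]]]}}

```text
time: 2.4
ee_pos: [0.4735, -0.2248, 0.2137]
tcp_rot: [3.124, 0.201, 0.018]
contact_force: [0.2, 0.0, -0.4]
gripper_width: 0.0519
```

Emit:
{"method": "apply_moves", "body": {"commands": [[[0.025, 0.034, -0.01, -1, 0.4], [0.025, 0.034, -0.01, 0, 0.4], [0.025, 0.034, -0.01, 0, 0.4], [0.012, 0.012, -0.01, 0, 0.4], [0, 0, 0, 0, 0.4], [0, 0, 0, 0, 0.4], [0, 0, 0, 0, 0.4], [0, 0, 0, 0, 0.4], [0, 0, 0, 0, 0.4], [0, 0, 0, 0, 0.4]]]}}

```text
time: 3.4
ee_pos: [0.5667, -0.1027, 0.1767]
tcp_rot: [3.123, 0.185, 0.03]
contact_force: [-1.1, 0.6, 0.3]
gripper_width: 0.0514
```

```bash
cat >> h.py <<'E'
def duo(name,ct,cs,sc=4):
    L=[]
    for n,c in(("top",ct),("side",cs)):
        im=manip.get_image(n)
        if c: L.append(cv2.resize(im[c[1]:c[3],c[0]:c[2]],None,fx=sc,fy=sc,interpolation=cv2.INTER_CUBIC))
    h=max(a.shape[0] for a in L); L=[cv2.copyMakeBorder(a,0,h-a.shape[0],0,0,0) for a in L]
    cv2.imwrite("pics/"+name,np.hstack(L))
E
python3 - <<'E'
from h import *
duo("p1.png",(310,110,400,200),(210,100,300,200),4)
X=[.561,-.111]
print(proj("side",[*X,.117]),proj("side",[*X,.078]),proj("side",[*X,.102]),proj("top",[*X,.117]),proj("side",manip.observe()["ee_pos"]))
E
```

```text
[253.11015624 146.24487227] [253.3497944  157.25209702] [253.20348609 150.53304713] [357.69243473 171.63451018] [250.60855646 129.78315804]
```

View pics/p1.png

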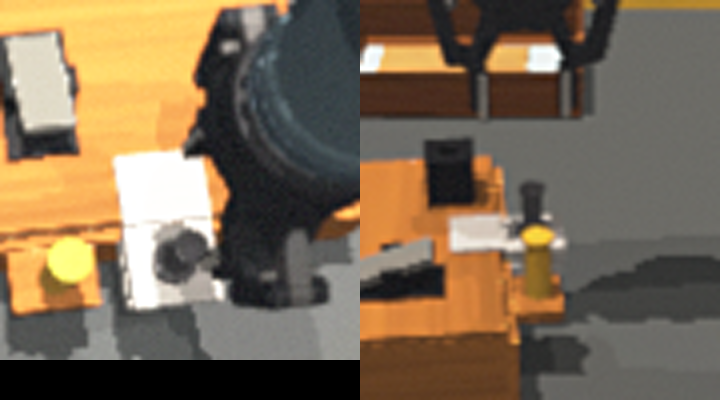

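The side crop shows the pin cap at (253,147), which matches the model to within 1 px. The finger midpoint matches the projected TCP. I'm descending on the pin.

Emit:
{"method": "apply_moves", "body": {"commands": [[[-0.006, -0.008, 0, -1, 0.4], [0, 0, -0.02, 0, 0.4], [0, 0, -0.02, 0, 0.4], [0, 0, -0.02, 0, 0.4], [0, 0, -0.015, 0, 0.4], [0, 0, -0.008, 0, 0.4], [0, 0, 0, 0, 0.4], [0, 0, 0, 0, 0.4], [0, 0, 0, 0, 0.4], [0, 0, 0, 0, 0.4]]]}}

```text
time: 4.5
ee_pos: [0.5608, -0.1165, 0.0943]
tcp_rot: [3.12, 0.143, 0.038]
contact_force: [-0.1, 0.2, 0.1]
gripper_width: 0.0511
```

Emit:
{"method": "apply_moves", "body": {"commands": [[[0, 0.005, -0.004, 0, 0.4], [0, 0, -0.004, 0, 0.4], [0, 0, -0.002, 0, 0.4], [0, 0, 0, 0, 0.4], [0, 0, 0, 0, 1], [0, 0, 0, 0, 1], [0, 0, 0, 0, 1], [0, 0, 0, 0, 1], [0, 0, 0, 0, 1], [0, 0, 0, 0, 1]]]}}

```text
time: 5.5
ee_pos: [0.5623, -0.1107, 0.0853]
tcp_rot: [3.119, 0.144, 0.044]
contact_force: [-0.5, -0.6, -0.6]
gripper_width: 0.0161
```

Emit:
{"method": "apply_moves", "body": {"commands": [[[0, 0, 0.01, 0, 1], [0, 0, 0.02, 0, 1], [0, 0, 0.02, 0, 1], [0, 0, 0.02, 0, 1], [0, 0, 0.02, 0, 1], [0, 0, 0.02, 0, 1], [0, 0, 0, 0, 1], [0, 0, 0, 0, 1], [0, 0, 0, 0, 1], [0, 0, 0, 0, 1]]]}}

```text
time: 6.5
ee_pos: [0.5587, -0.11, 0.1975]
tcp_rot: [3.122, 0.146, 0.037]
contact_force: [0.1, -0.5, -0.7]
gripper_width: 0.0163
```

Run:
```python
from h import *
from scipy.spatial.transform import Rotation as R
o=manip.observe(); M=R.from_rotvec(o["tcp_rot"]).as_matrix(); print(o["ee_pos"],np.round(M,3))
c,s=np.cos(.1017),np.sin(.1017)
for n,(a,b) in(("park",(.0644,-.0659)),("knob",(0,.065))): print(n,.561+c*a-s*b,-.111+s*a+c*b)
print(spots("top","park_mouth"),spots("side","park_mouth"))
for z in(.116,.118):print(z,proj("top",[.632,-.17,z]),proj("side",[.632,-.17,z]))
duo("p2.png",(310,90,400,200),(210,70,300,200),4)
```

```text
[ 0.55874876 -0.11002256  0.19747619] [[ 0.995  0.093  0.024]
 [ 0.093 -0.996 -0.015]
 [ 0.023  0.017 -1.   ]]
park 0.6317577288069254 -0.17002129966449064
knob 0.5544008893875026 -0.04633585429989796
[] [(array([250.3, 266. ]), 0.38)]
0.116 [382.62826318 140.56574769] [231.72241409 137.3461155 ]
0.118 [382.93782718 140.27778088] [231.68828432 136.78687908]
```

View pics/p2.png

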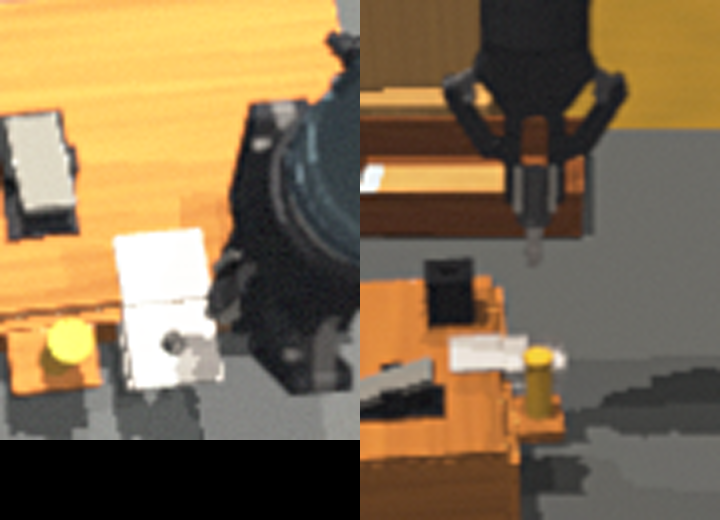

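The pin has been drawn and is held. The empty lock hole now shows at top pixel (353,175).

Run:
```python
from h import *
print(onz("top",310+174.5/4-.5,90+342.5/4-.5,.075), onz("top",270+453.5/4-.5,75+263.5/4-.5,.117))
print(spots("top","lock_mouth",2),spots("top","drawer_hole",2),spots("side","lock_mouth",2),proj("side",[.561,-.111,.075]))
```

```text
[ 0.56288924 -0.11222007  0.075     ] [ 0.63211041 -0.17021163  0.117     ]
[(array([140.1, 237.2]), 0.6)] [(array([351.8, 179.7]), 0.88), (array([142.5, 181.8]), 0.71)] [(array([251.7, 158.8]), 0.56)] [253.36782655 158.07992609]
```

Emit:
{"method": "apply_moves", "body": {"commands": [[[0, 0, 0.01, 0, 1], [0.02, -0.02, 0, 0, 1], [0.02, -0.02, 0, 0, 1], [0.02, -0.012, 0, 0, 1], [0.01, -0.008, 0, 0, 1], [0, 0, 0, 0, 1], [0, 0, 0, 0, 1], [0, 0, 0, 0, 1], [0, 0, 0, 0, 1], [0, 0, 0, 0, 1]]]}}

```text
time: 7.85
ee_pos: [0.6308, -0.1698, 0.2136]
tcp_rot: [3.12, 0.151, 0.041]
contact_force: [0.4, -0.1, -0.6]
gripper_width: 0.0164
```

Emit:
{"method": "apply_moves", "body": {"commands": [[[0.001, 0.001, -0.015, 0, 1], [0, 0, -0.015, 0, 1], [0, 0, -0.01, 0, 1], [0, 0, -0.01, 0, 1], [0, 0, -0.01, 0, 1], [0, 0, -0.005, 0, 1], [0, 0, -0.005, 0, 1], [0, 0, 0, 0, 1], [0, 0, 0, 0, 1], [0, 0, 0, 0, 1]]]}}

```text
time: 8.85
ee_pos: [0.6299, -0.1673, 0.1355]
tcp_rot: [3.122, 0.154, 0.036]
contact_force: [0.3, 0.5, 0.0]
gripper_width: 0.0163
```

Emit:
{"method": "apply_moves", "body": {"commands": [[[0, 0, -0.004, 0, 1], [0, 0, -0.003, 0, 1], [0, 0, 0, 0, 1], [0, 0, 0, 0, 0.5], [0, 0, 0, 0, 0.4], [0, 0, 0, 0, 0.4], [0, 0, 0.02, 0, 0.4], [0, 0, 0.03, 0, 0.4], [0, 0, 0.02, 0, 0.4], [0, 0, 0, 0, 0.4]]]}}

```text
time: 9.85
ee_pos: [0.6309, -0.1673, 0.2019]
tcp_rot: [3.121, 0.154, 0.04]
contact_force: [-0.3, -0.1, 1.2]
gripper_width: 0.0517
```

Emit:
{"method": "apply_moves", "body": {"commands": [[[-0.02, 0.032, 0, 0, 0.4], [-0.02, 0.032, -0.01, 0, 0.4], [-0.02, 0.032, -0.01, 0, 0.4], [-0.014, 0.02, -0.01, 0, 0.4], [-0.002, 0.005, -0.01, 0, 0.4], [0, 0, 0, 0, 0.4], [0, 0, 0, 0, 0.4], [0, 0, 0, 0, 0.4], [0, 0, 0, 0, 0.4], [0, 0, 0, 0, 0.4]]]}}

```text
time: 10.85
ee_pos: [0.5545, -0.051, 0.1579]
tcp_rot: [3.118, 0.137, 0.045]
contact_force: [-0.1, 0.2, -0.7]
gripper_width: 0.0512
```

Run:
```python
from h import *
duo("p3.png",(310,90,400,200),(210,70,300,200),4)
print(manip.observe()["ee_pos"],proj("side",[.555,-.0463,.112]),spots("side","drawer_knob",1),proj("side",[.555,-.0463,.098]))
```

```text
[ 0.55433285 -0.05078433  0.15787211] [254.23582106 158.70722174] [(array([255.4, 157.8]), 0.59)] [254.31836389 162.80963451]
```

View pics/p3.png

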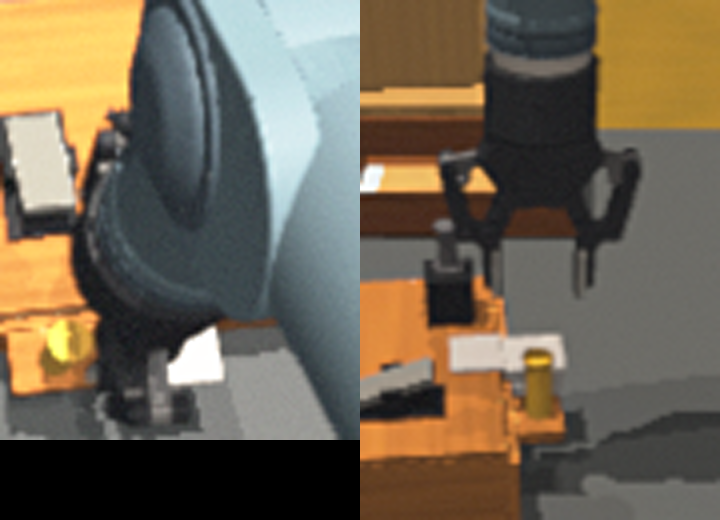

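The pin stands in the park block. The gripper is above the knob, so I'm descending and closing.

Emit:
{"method": "apply_moves", "body": {"commands": [[[0.001, 0.004, -0.015, 0.5, 0.4], [0, 0, -0.02, 0, 0.4], [0, 0, -0.015, 0, 0.4], [0, 0, -0.01, 0, 0.4], [0, 0, -0.006, 0, 0.4], [0, 0, 0, 0, 0.4], [0, 0, 0, 0, 1], [0, 0, 0, 0, 1], [0, 0, 0, 0, 1], [0, 0, 0, 0, 1]]]}}

```text
time: 12.0
ee_pos: [0.5557, -0.0445, 0.0873]
tcp_rot: [3.119, 0.156, 0.049]
contact_force: [1.0, -0.0, -4.9]
gripper_width: 0.0208
```

Emit:
{"method": "apply_moves", "body": {"commands": [[[-0.016, -0.0016, 0, 0, 1], [-0.016, -0.0016, 0, 0, 1], [-0.016, -0.0016, 0, 0, 1], [-0.016, -0.0016, 0, 0, 1], [-0.016, -0.0016, 0, 0, 1], [-0.016, -0.0016, 0, 0, 1], [-0.016, -0.0016, 0, 0, 1], [-0.014, -0.0014, 0, 0, 1], [-0.008, -0.0008, 0, 0, 1], [0, 0, 0, 0, 1]]]}}

```text
time: 13.0
ee_pos: [0.4197, -0.0597, 0.0872]
tcp_rot: [3.117, 0.155, 0.063]
contact_force: [-0.1, -0.3, -2.1]
gripper_width: 0.0209
```

Emit:
{"method": "apply_moves", "body": {"commands": [[[-0.004, -0.0004, 0, 0, 1], [-0.003, -0.0003, 0, 0, 1], [0, 0, 0, 0, 1], [0, 0, 0, 0, 1], [0, 0, 0, 0, 0.4], [0, 0, 0, 0, 0.4], [0, 0, 0, 0, 0.4], [0, 0, 0.02, 0, 0.4], [0, 0, 0.04, 0, 0.4], [0, 0, 0.04, 0, 0.4]]]}}

```text
time: 14.0
ee_pos: [0.4153, -0.0585, 0.1869]
tcp_rot: [3.123, 0.16, 0.067]
contact_force: [0.6, -0.3, 0.8]
gripper_width: 0.0515
```

Emit:
{"method": "apply_moves", "body": {"commands": [[[0.003, 0.04, 0, -7.5, 0.4], [0.003, 0.04, 0, -7.5, 0.4], [0.003, 0.04, 0, -7.5, 0.4], [0.003, 0.04, -0.005, -7.5, 0.4], [0.003, 0.04, -0.01, -7.5, 0.4], [0.003, 0.04, -0.01, -7.5, 0.4], [0.003, 0.04, -0.01, -7.5, 0.4], [0.002, 0.03, -0.01, -7.5, 0.4], [0, 0, 0, 0, 0.3], [0, 0, 0, 0, 0.3]]]}}

```text
time: 15.0
ee_pos: [0.4454, 0.2142, 0.1601]
tcp_rot: [2.843, -1.246, 0.083]
contact_force: [-0.1, -0.7, 0.8]
gripper_width: 0.0599
```

```bash
cat >> h.py <<'E'
def pose():
    from scipy.spatial.transform import Rotation as R
    o=manip.observe(); M=R.from_rotvec(o["tcp_rot"]).as_matrix()
    print("tcp",np.round(o["ee_pos"],4),"jaw deg",round(np.degrees(np.arctan2(M[1,0],M[0,0])),1),"z",np.round(M[:,2],3),"w",round(o["gripper_width"],4),"F",np.round(o["contact_force"],1),"t",o["time"])
E
python3 - <<'E'
from h import *
im=manip.get_image("side");manip.get_image("top")
pose()
for r in remote_fit("top"): print(r)
for r in remote_fit("side"): print("side",r)
cv2.imwrite("pics/s4.png",cv2.resize(im[100:384,130:430],None,fx=2,fy=2))
E
```

```text
tcp [0.4455 0.2133 0.1603] jaw deg -47.4 z [ 0.035 -0.055 -0.998] w 0.0599 F [0.5 0.  1. ] t 15.1
(0.74, array([557., 261.,  60.,  32.]), 33.6, array([193., 182.]))
(0.69, array([658., 174.,  58.,  31.]), 26.5, array([230., 143.]))
(0.45, array([314., 393.,  31.,  17.]), 30.5, array([133., 283.]))
(0.25, array([546., 147.,  61.,  35.]), -62.4, array([240., 186.]))
side (0.95, array([316., 374.,  62.,  30.]), 65.3, array([361., 305.]))
side (0.87, array([428., 383.,  60.,  37.]), 33.1, array([308., 308.]))
side (0.8, array([554., 265.,  60.,  40.]), 35.7, array([250., 264.]))
side (0.68, array([438., 272.,  65.,  37.]), 36.2, array([299., 267.]))
side (0.65, array([656., 177.,  61.,  44.]), 28.5, array([212., 237.]))
```

View pics/s4.png

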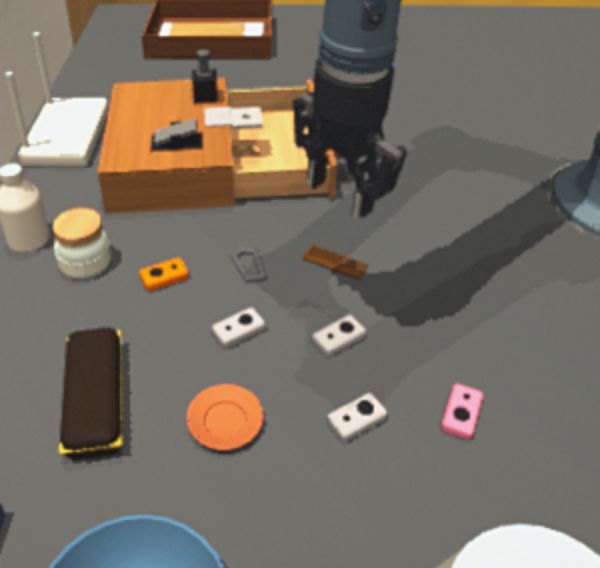

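The side view shows the drawer fully out, the pin parked, and the three chrome remotes unmoved at crop pixels (240,327), (340,335) and (357,415). The target now is the one at world (0.438, 0.271).

Emit:
{"method": "apply_moves", "body": {"commands": [[[-0.0075, 0.03, -0.01, -7, 0.3], [0, 0.028, -0.03, 0, 0.3], [0, 0, 0, 0, 0.3], [0, 0, 0, 0, 0.3], [0, 0, -0.02, 0, 0.3], [0, 0, 0, 0, 0.3], [0, 0, 0, 0, 0.3], [0, 0, 0, 0, 0.3], [0, 0, 0, 0, 0.3], [0, 0, 0, 0, 0.3]]]}}

```text
time: 16.2
ee_pos: [0.448, 0.2585, 0.1069]
tcp_rot: [2.737, -1.458, 0.105]
contact_force: [-0.1, -0.0, 0.3]
gripper_width: 0.0598
```

```bash
python3 -c "
from h import *
pose()"
```

```text
tcp [0.448  0.2585 0.1069] jaw deg -56.1 z [ 0.041 -0.066 -0.997] w 0.0598 F [-0.1 -0.   0.3] t 16.2
```

Emit:
{"method": "apply_moves", "body": {"commands": [[[-0.005, 0.006, -0.01, 1, 0.3], [-0.005, 0.006, -0.01, 0, 0.3], [0, 0, -0.015, 0, 0.3], [0, 0, -0.015, 0, 0.3], [0, 0, -0.015, 0, 0.3], [0, 0, -0.01, 0, 0.3], [0, 0, -0.005, 0, 0.3], [0, 0, 0, 0, 0.3], [0, 0, 0, 0, 0.3], [0, 0, 0, 0, 0.3]]]}}

```text
time: 17.2
ee_pos: [0.4368, 0.2712, 0.0197]
tcp_rot: [2.752, -1.43, 0.104]
contact_force: [-0.3, -0.1, -1.1]
gripper_width: 0.0595
```

```bash
python3 -c "
from h import *
pose()"
```

```text
tcp [0.4368 0.2712 0.0197] jaw deg -54.9 z [ 0.042 -0.065 -0.997] w 0.0595 F [-0.3 -0.1 -1.1] t 17.2
```

Emit:
{"method": "apply_moves", "body": {"commands": [[[0.001, 0, -0.006, 0, 0.3], [0, 0, -0.005, 0, 0.3], [0, 0, -0.003, 0, 0.3], [0, 0, 0, 0, 0.3], [0, 0, 0, 0, 1], [0, 0, 0, 0, 1], [0, 0, 0, 0, 1], [0, 0, 0, 0, 1], [0, 0, 0, 0, 1], [0, 0, 0, 0, 1]]]}}

```text
time: 18.2
ee_pos: [0.4397, 0.2722, 0.0066]
tcp_rot: [2.755, -1.433, 0.109]
contact_force: [1.2, 0.4, 0.1]
gripper_width: 0.0303
```

Emit:
{"method": "apply_moves", "body": {"commands": [[[0, 0, 0.02, 0, 1], [0, 0, 0.03, 0, 1], [0, 0, 0.03, 0, 1], [0, -0.01, 0.03, 0, 1], [0.004, -0.03, 0.02, -4, 1], [0.004, -0.03, 0.005, -4, 1], [0.004, -0.03, 0, -4, 1], [0.004, -0.03, 0, -4, 1], [0.004, -0.03, 0, -4, 1], [0.004, -0.03, 0, -4, 1]]]}}

```text
time: 19.2
ee_pos: [0.46, 0.081, 0.1464]
tcp_rot: [2.387, -1.97, 0.091]
contact_force: [0.9, 0.5, 0.3]
gripper_width: 0.0304
```

```bash
python3 -c "
from h import *
pose()"
```

```text
tcp [0.46   0.081  0.1464] jaw deg -79.1 z [ 0.017 -0.072 -0.997] w 0.0304 F [0.9 0.5 0.3] t 19.2
```

Emit:
{"method": "apply_moves", "body": {"commands": [[[0.005, -0.035, 0, -2, 1], [0.005, -0.035, 0, -2, 1], [0.005, -0.035, 0, -1, 1], [0.005, -0.035, 0, 0, 1], [0.005, -0.035, 0, 0, 1], [0.005, -0.035, 0, 0, 1], [0.005, -0.025, 0, 0, 1], [0.004, -0.01, 0, 0, 1], [0, 0, 0, 0, 1], [0, 0, 0, 0, 1]]]}}

```text
time: 20.2
ee_pos: [0.496, -0.1778, 0.1451]
tcp_rot: [2.284, -2.081, 0.087]
contact_force: [-0.8, 1.2, 0.3]
gripper_width: 0.0299
```

```bash
python3 -c "
from h import *
pose()
duo('p5.png',(280,130,420,270),(200,100,330,240),4)
print(spots('side','drawer_floor',2),spots('top','drawer_floor',2),spots('top','drawer_knob',2))
for X in ([.4993,-.1179,.011],[.4138,-.0605,.098]): print(proj('top',X),proj('side',X))
"
```

```text
tcp [ 0.496  -0.1778  0.1451] jaw deg -84.7 z [ 0.008 -0.075 -0.997] w 0.0299 F [-0.8  1.2  0.3] t 20.2
[(array([273. , 177.6]), 0.69)] [(array([352. , 204.8]), 0.76), (array([394. , 202.3]), 0.56)] [(array([334.1, 242.1]), 0.95)]
[349.68155298 206.79309058] [272.88983494 174.10543874]
[334.74168246 240.92193946] [302.37627464 160.63799661]
```

View pics/p5.png

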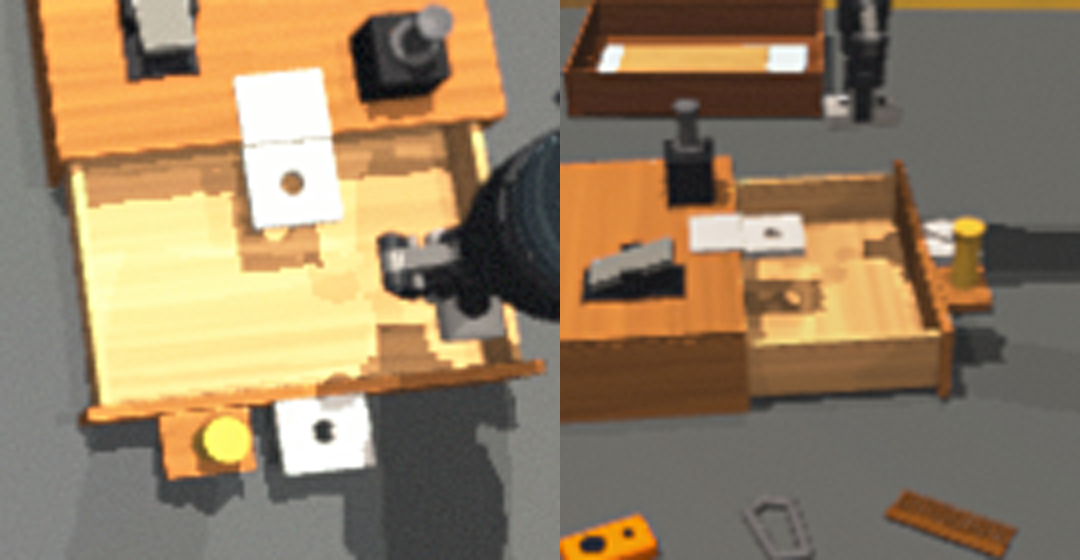

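The drawer is out and the model's projections match the picture. The remote is held above the drawer's right side, so I'm lowering it.

Emit:
{"method": "apply_moves", "body": {"commands": [[[0.003, 0, -0.02, 0, 1], [0.003, 0, -0.025, 0, 1], [0, 0, -0.025, 0, 1], [0, 0, -0.02, 0, 1], [0, 0, -0.015, 0, 1], [0, 0, -0.008, 0, 1], [0, 0, 0, 0, 1], [0, 0, 0, 0, 1], [0, 0, 0, 0, 1], [0, 0, 0, 0, 1]]]}}

```text
time: 21.45
ee_pos: [0.5077, -0.1721, 0.0334]
tcp_rot: [2.3, -2.072, 0.103]
contact_force: [-0.8, 0.6, -0.3]
gripper_width: 0.0302
```

Emit:
{"method": "apply_moves", "body": {"commands": [[[0, -0.002, -0.006, 0, 1], [0, -0.002, -0.005, 0, 1], [0, 0, -0.003, 0, 1], [0, 0, 0, 0, 1], [0, 0, 0, 0, 1], [0, 0, 0, 0, 0.45], [0, 0, 0, 0, 0.45], [0, 0, 0, 0, 0.45], [0, 0, 0.01, 0, 0.45], [0, 0, 0.02, 0, 0.45]]]}}

```text
time: 22.45
ee_pos: [0.5067, -0.1766, 0.0488]
tcp_rot: [2.299, -2.071, 0.1]
contact_force: [0.5, -0.1, -0.5]
gripper_width: 0.0468
```

Emit:
{"method": "apply_moves", "body": {"commands": [[[0, 0, 0.03, 0, 0.45], [0, 0, 0.03, 0, 0.45], [0, 0, 0.03, 0, 0.45], [0, 0, 0.02, 8, 0.4], [0, 0.02, 0.01, 8, 0.4], [0, 0.03, 0, 8, 0.4], [0, 0.03, 0, 8, 0.4], [0, 0.03, 0, 8, 0.4], [0, 0.03, 0, 8, 0.4], [0, 0.03, 0, 8, 0.4]]]}}

```text
time: 23.45
ee_pos: [0.5099, -0.007, 0.1873]
tcp_rot: [3.049, -0.714, 0.154]
contact_force: [0.6, 0.0, 0.7]
gripper_width: 0.0511
```

```bash
python3 -c "
from h import *
pose()
manip.get_image('side');manip.get_image('top')
for n in ('top','side'):
  for z in (.012,.024):
    for r in remote_fit(n,z): print(n,z,r)
"
```

```text
tcp [ 0.5099 -0.007   0.1873] jaw deg -26.4 z [ 0.094 -0.028 -0.995] w 0.0511 F [0.6 0.  0.7] t 23.45
top 0.012 (0.89, array([317., 372.,  56.,  32.]), 65.8, array([142., 283.]))
top 0.012 (0.62, array([426., 380.,  57.,  35.]), 32.6, array([141., 236.]))
top 0.012 (0.53, array([658., 174.,  65.,  36.]), 26.9, array([230., 143.]))
top 0.024 (0.89, array([318., 368.,  56.,  32.]), 65.8, array([142., 283.]))
top 0.024 (0.62, array([426., 376.,  56.,  34.]), 32.6, array([141., 236.]))
top 0.024 (0.53, array([655., 173.,  64.,  35.]), 26.9, array([230., 143.]))
side 0.012 (0.78, array([656., 177.,  59.,  41.]), 27.6, array([212., 237.]))
side 0.012 (0.72, array([427., 383.,  62.,  37.]), 33.1, array([308., 309.]))
side 0.012 (0.67, array([317., 375.,  65.,  32.]), 67.0, array([361., 306.]))
side 0.012 (0.55, array([554., 264.,  62.,  44.]), 35.8, array([250., 263.]))
side 0.024 (0.78, array([653., 189.,  58.,  40.]), 27.6, array([212., 237.]))
side 0.024 (0.72, array([429., 392.,  60.,  36.]), 33.1, array([308., 309.]))
side 0.024 (0.67, array([320., 383.,  64.,  31.]), 67.0, array([361., 306.]))
side 0.024 (0.55, array([553., 275.,  60.,  43.]), 35.8, array([250., 263.]))
```

The tool is slowly tilting (about 0.1 rad along tool x). I'm checking what drives it while I travel without turning.

Emit:
{"method": "apply_moves", "body": {"commands": [[[0.004, 0.03, 0, 0, 0.35], [0.004, 0.03, 0, 0, 0.35], [0.004, 0.03, 0, 0, 0.35], [0.004, 0.03, 0, 0, 0.35], [0.004, 0.03, 0, 0, 0.35], [0.004, 0.03, 0, 0, 0.35], [0.004, 0.03, 0, 0, 0.35], [0.004, 0.03, 0, 0, 0.35], [0.004, 0.02, 0, 0, 0.35], [0, 0, 0, 0, 0.35]]]}}

```text
time: 24.75
ee_pos: [0.5512, 0.2369, 0.1845]
tcp_rot: [3.017, -0.794, 0.15]
contact_force: [-0.7, 0.0, 0.6]
gripper_width: 0.0556
```

```bash
python3 -c "
from h import *
pose(); print(np.round(manip.observe()['q'],3))"
```

```text
tcp [0.5512 0.2369 0.1845] jaw deg -29.5 z [ 0.088 -0.042 -0.995] w 0.0556 F [-0.7  0.   0.6] t 24.75
[ 0.098  0.4   -0.748  1.787  0.411  1.041 -1.325]
```

Emit:
{"method": "apply_moves", "body": {"commands": [[[0, 0, 0, 0, 0.35], [0, 0, 0, 0, 0.35], [0, 0, 0, 0, 0.35], [0, 0, 0, 0, 0.35], [0, 0, 0, 0, 0.35], [0, 0, 0, 0, 0.35], [0, 0, 0, 0, 0.35], [0, 0, 0, 0, 0.35], [0, 0, 0, 0, 0.35], [0, 0, 0, 0, 0.35]]]}}

```text
time: 25.75
ee_pos: [0.553, 0.2265, 0.1834]
tcp_rot: [3.004, -0.812, 0.15]
contact_force: [-0.5, 0.4, -0.1]
gripper_width: 0.0554
```

```bash
python3 -c "
from h import *
pose(); print(np.round(manip.observe()['q'],3))"
```

```text
tcp [0.553  0.2265 0.1834] jaw deg -30.3 z [ 0.086 -0.05  -0.995] w 0.0554 F [-0.5  0.4 -0.1] t 25.75
[ 0.108  0.397 -0.741  1.791  0.412  1.043 -1.324]
```

Idle rows creep about 1 mm per row because of sag. I'm turning the tool half round the other way, which gives the same grasp, to see whether it cancels the tilt.

Emit:
{"method": "apply_moves", "body": {"commands": [[[0, 0.003, 0, 8.5, 0.35], [0, 0.003, 0, 8.5, 0.35], [0, 0.003, 0, 8.5, 0.35], [0, 0.003, 0, 8.5, 0.35], [0, 0.003, 0, 8.5, 0.35], [0, 0.003, 0, 8.5, 0.35], [0, 0.003, 0, 8.5, 0.35], [0, 0.003, 0, 8.5, 0.35], [0, 0.003, 0, 8.5, 0.35], [0, 0.003, 0, 8.5, 0.35]]]}}

```text
time: 26.75
ee_pos: [0.5525, 0.2589, 0.1842]
tcp_rot: [-2.731, -1.45, -0.14]
contact_force: [1.3, -0.4, -0.6]
gripper_width: 0.0558
```

```bash
python3 -c "
from h import *
pose(); print(np.round(manip.observe()['q'],3))"
```

```text
tcp [0.5525 0.2589 0.1842] jaw deg 56.0 z [ 0.058  0.083 -0.995] w 0.0558 F [ 1.3 -0.4 -0.6] t 26.75
[ 0.365  0.539 -1.081  1.773  0.51   1.048  0.101]
```

Emit:
{"method": "apply_moves", "body": {"commands": [[[0, 0.003, 0, 8.5, 0.35], [0, 0.003, 0, 8.5, 0.35], [0, 0.003, 0, 8.5, 0.35], [0, 0.003, 0, 8.5, 0.35], [0, 0.003, 0, 8.5, 0.35], [0, 0.003, 0, 8.5, 0.35], [0, 0.003, 0, 8.5, 0.35], [0, 0.001, 0, 0, 0.35], [0, 0.001, 0, 0, 0.35], [0, 0.001, 0, 0, 0.35]]]}}

```text
time: 27.75
ee_pos: [0.5546, 0.2818, 0.1831]
tcp_rot: [-1.624, -2.587, -0.085]
contact_force: [0.5, 0.1, 0.2]
gripper_width: 0.0558
```

```bash
python3 -c "
from h import *
pose(); print(np.round(manip.observe()['q'],3))"
```

```text
tcp [0.5546 0.2818 0.1831] jaw deg 115.7 z [-0.043  0.093 -0.995] w 0.0558 F [0.5 0.1 0.2] t 27.75
[ 0.402  0.757 -1.27   1.672  0.66   1.236  1.03 ]
```

The turn drives elbow joint q3 towards its limit, so I'm turning back. From here on I'll use jaw angles near -55° to -84° for everything.

Emit:
{"method": "apply_moves", "body": {"commands": [[[0, -0.001, 0, -8.5, 0.35], [0, -0.001, 0, -8.5, 0.35], [0, -0.001, 0, -8.5, 0.35], [0, -0.001, 0, -8.5, 0.35], [0, -0.001, 0, -8.5, 0.35], [0, -0.001, 0, -8.5, 0.35], [0, -0.001, 0, -8.5, 0.35], [0, -0.001, 0, -8.5, 0.35], [0, -0.001, 0, -8.5, 0.35], [0, -0.001, 0, -8.5, 0.35]]]}}

```text
time: 28.75
ee_pos: [0.5532, 0.2696, 0.185]
tcp_rot: [-3.014, -0.793, -0.159]
contact_force: [-0.3, -0.2, 0.4]
gripper_width: 0.0554
```

```bash
python3 -c "
from h import *
pose(); print(np.round(manip.observe()['q'],3))"
```

```text
tcp [0.5532 0.2696 0.185 ] jaw deg 29.5 z [ 0.093  0.046 -0.995] w 0.0554 F [-0.3 -0.2  0.4] t 28.75
[ 0.245  0.479 -0.961  1.776  0.481  1.021 -0.368]
```

Emit:
{"method": "apply_moves", "body": {"commands": [[[0, 0, 0, -8.5, 0.35], [0, 0, 0, -8.5, 0.35], [0, 0, 0, -8.5, 0.35], [0, 0, 0, -8.5, 0.35], [0, 0, 0, -8.5, 0.35], [0, 0, 0, -8.5, 0.35], [0, 0, 0, -8.5, 0.35], [0, 0, 0, -8.5, 0.35], [0, 0, 0, -8.5, 0.35], [0, 0, 0, -8.5, 0.35]]]}}

```text
time: 29.75
ee_pos: [0.5492, 0.2705, 0.1901]
tcp_rot: [2.716, -1.457, 0.151]
contact_force: [-0.5, -0.7, 0.5]
gripper_width: 0.0555
```

```bash
python3 -c "
from h import *
pose(); print(np.round(manip.observe()['q'],3))
manip.get_image('side');manip.get_image('top')
for n in ('top','side'):
    for r in remote_fit(n): print(n,r)
"
```

```text
tcp [0.5492 0.2705 0.1901] jaw deg -56.4 z [ 0.06  -0.095 -0.994] w 0.0555 F [-0.5 -0.7  0.5] t 29.75
[-0.079  0.423 -0.631  1.714  0.397  1.123 -1.834]
top (0.71, array([ 508., -180.,   59.,   35.]), 6.1, array([376., 204.]))
top (0.71, array([659., 174.,  58.,  31.]), 26.9, array([230., 143.]))
top (0.52, array([567., 256.,  47.,  12.]), 34.8, array([196., 177.]))
side (0.85, array([426., 384.,  62.,  37.]), 31.2, array([308., 309.]))
side (0.82, array([316., 375.,  64.,  30.]), 67.0, array([361., 306.]))
side (0.74, array([555., 265.,  60.,  41.]), 32.6, array([249., 264.]))
side (0.58, array([ 493., -194.,   46.,   30.]), 89.0, array([275., 162.]))
side (0.56, array([656., 177.,  58.,  45.]), 27.7, array([212., 237.]))
```

The first remote lies in the drawer at (0.508,-0.180). I'll level the hand by pressing the open fingertips lightly on the console around the next remote.

Emit:
{"method": "apply_moves", "body": {"commands": [[[0.003, -0.004, -0.02, 0, 0], [0.003, -0.004, -0.025, 0, 0], [0, 0, -0.025, 0, 0], [0, 0, -0.025, 0, 0], [0, 0, -0.025, 0, 0], [0, 0, -0.025, 0, 0], [0, 0, -0.015, 0, 0], [0, 0, -0.005, 0, 0], [0, 0, 0, 0, 0], [0, 0, 0, 0, 0]]]}}

```text
time: 30.95
ee_pos: [0.5572, 0.2614, 0.0235]
tcp_rot: [2.741, -1.428, 0.159]
contact_force: [0.3, 0.3, 0.4]
gripper_width: 0.0854
```

```bash
python3 -c "
from h import *
pose()"
```

```text
tcp [0.5572 0.2614 0.0235] jaw deg -55.1 z [ 0.069 -0.089 -0.994] w 0.0854 F [0.3 0.3 0.4] t 30.95
```

Emit:
{"method": "apply_moves", "body": {"commands": [[[0, 0, -0.01, 0, 0], [0, 0, -0.01, 0, 0], [0, 0, -0.005, 0, 0], [0, 0, -0.004, 0, 0], [0, 0, -0.004, 0, 0], [0, 0, -0.004, 0, 0], [0, 0, -0.004, 0, 0], [0, 0, -0.004, 0, 0], [0, 0, -0.004, 0, 0], [0, 0, -0.004, 0, 0]]]}}

```text
time: 31.95
ee_pos: [0.5605, 0.2633, -0.0071]
tcp_rot: [2.731, -1.42, 0.18]
contact_force: [-7.1, -5.5, 24.6]
gripper_width: 0.0858
```

```bash
python3 -c "
from h import *
pose()"
```

```text
tcp [ 0.5605  0.2633 -0.0071] jaw deg -54.9 z [ 0.077 -0.105 -0.991] w 0.0858 F [-7.1 -5.5 24.6] t 31.95
```

Emit:
{"method": "apply_moves", "body": {"commands": [[[0, 0, -0.002, 0, 0], [0, 0, -0.002, 0, 0], [0, 0, -0.002, 0, 0], [0, 0, -0.002, 0, 0], [0, 0, -0.002, 0, 0], [0, 0, -0.002, 0, 0], [0, 0, -0.002, 0, 0], [0, 0, -0.002, 0, 0], [0, 0, -0.002, 0, 0], [0, 0, -0.002, 0, 0]]]}}

```text
time: 32.95
ee_pos: [0.5606, 0.2632, -0.006]
tcp_rot: [2.719, -1.408, 0.198]
contact_force: [-4.2, -3.2, 12.7]
gripper_width: 0.085
```

```bash
python3 -c "
from h import *
pose();o=manip.observe();print(o['moment'],o['q'])
duo('p6.png',(160,150,230,230),(200,200,310,320),4)"
```

```text
tcp [ 0.5606  0.2632 -0.006 ] jaw deg -54.7 z [ 0.081 -0.124 -0.989] w 0.085 F [-4.2 -3.2 12.7] t 32.95
[-0.36678917  1.10241319  0.07756492] [-0.19547816  0.68038955 -0.49062961  1.79806757  0.62884104  0.83145345
 -2.00105426]
```

View pics/p6.png

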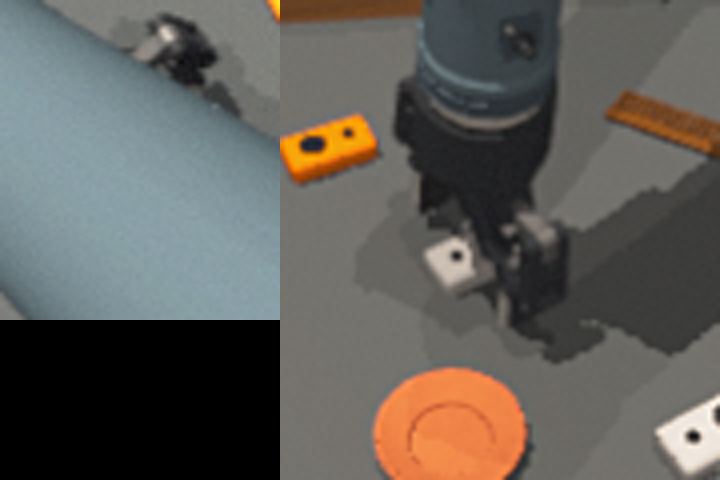

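Pressing made the tilt worse. The drift is fixed in the world frame (+x/-y), so a half turn now makes further drift cancel it. I'll watch q3 while I do it.

Emit:
{"method": "apply_moves", "body": {"commands": [[[0, 0, 0.03, 0, 0.2], [0, 0, 0.03, 0, 0.2], [0, 0, 0.02, 8.5, 0.3], [0, 0, 0, 8.5, 0.3], [0, 0, 0, 8.5, 0.3], [0, 0, 0, 8.5, 0.3], [0, 0, 0, 8.5, 0.3], [0, 0, 0, 8.5, 0.3], [0, 0, 0, 8.5, 0.3], [0, 0, 0, 8.5, 0.3]]]}}

```text
time: 34.05
ee_pos: [0.5604, 0.2662, 0.0787]
tcp_rot: [-3.094, -0.389, -0.242]
contact_force: [-0.5, -0.1, -0.7]
gripper_width: 0.0597
```

```bash
cat > p.py <<'E'
from h import *
pose(); print(np.round(manip.observe()['q'],3))
E
python3 p.py
```

```text
tcp [0.5604 0.2662 0.0787] jaw deg 14.3 z [ 0.151  0.033 -0.988] w 0.0597 F [-0.5 -0.1 -0.7] t 34.05
[ 0.136  0.58  -0.83   1.873  0.674  0.813 -0.788]
```

Emit:
{"method": "apply_moves", "body": {"commands": [[[0, 0, 0, 8.5, 0.3], [0, 0, 0, 8.5, 0.3], [0, 0, 0, 8.5, 0.3], [0, 0, 0, 8.5, 0.3], [0, 0, 0, 8.5, 0.3], [0, 0, 0, 8.5, 0.3], [0, 0, 0, 8.5, 0.3], [0, 0, 0, 8.5, 0.3], [0, 0, 0, 8.5, 0.3], [0, 0, 0, 8.5, 0.3]]]}}

```text
time: 35.05
ee_pos: [0.561, 0.2616, 0.0766]
tcp_rot: [-1.941, -2.321, -0.158]
contact_force: [0.6, -0.4, -0.5]
gripper_width: 0.0596
```

```bash
python3 p.py
```

```text
tcp [0.561  0.2616 0.0766] jaw deg 100.2 z [-0.02   0.151 -0.988] w 0.0596 F [ 0.6 -0.4 -0.5] t 35.05
[ 0.436  0.869 -1.194  1.781  0.785  1.029  0.744]
```

Emit:
{"method": "apply_moves", "body": {"commands": [[[-0.002, 0, -0.01, 8, 0.3], [-0.002, 0, -0.01, 8, 0.3], [0, 0, -0.01, 8, 0.3], [0, 0, -0.01, 0, 0.3], [0, 0, -0.01, 0, 0.3], [0, 0, -0.005, 0, 0.3], [0, 0, 0, 0, 0.3], [0, 0, 0, 0, 0.3], [0, 0, 0, 0, 0.3], [0, 0, 0, 0, 0.3]]]}}

```text
time: 36.05
ee_pos: [0.5595, 0.2592, 0.0177]
tcp_rot: [-1.402, -2.662, -0.117]
contact_force: [0.8, -0.2, 0.3]
gripper_width: 0.0597
```

```bash
python3 p.py
```

```text
tcp [0.5595 0.2592 0.0177] jaw deg 124.5 z [-0.079  0.129 -0.988] w 0.0597 F [ 0.8 -0.2  0.3] t 36.05
[ 0.411  1.015 -1.186  1.75   0.893  1.074  1.125]
```

Emit:
{"method": "apply_moves", "body": {"commands": [[[-0.003, 0.002, -0.008, 0, 0], [0, 0.001, -0.008, 0, 0], [0, 0, -0.006, 0, 0], [0, 0, -0.005, 0, 0], [0, 0, -0.004, 0, 0], [0, 0, -0.004, 0, 0], [0, 0, -0.004, 0, 0], [0, 0, -0.004, 0, 0], [0, 0, -0.004, 0, 0], [0, 0, -0.004, 0, 0]]]}}

```text
time: 37.05
ee_pos: [0.5575, 0.2631, -0.0069]
tcp_rot: [-1.413, -2.672, -0.09]
contact_force: [-5.5, -5.3, 20.4]
gripper_width: 0.0858
```

```bash
python3 p.py
```

```text
tcp [ 0.5575  0.2631 -0.0069] jaw deg 124.3 z [-0.076  0.108 -0.991] w 0.0858 F [-5.5 -5.3 20.4] t 37.05
[ 0.374  1.035 -1.149  1.751  0.929  1.055  1.092]
```

Emit:
{"method": "apply_moves", "body": {"commands": [[[0, 0, -0.004, 0, 0], [0, 0, -0.004, 0, 0], [0, 0, -0.004, 0, 0], [0, 0, -0.004, 0, 0], [0, 0, -0.004, 0, 0], [0, 0, -0.004, 0, 0], [0, 0, -0.004, 0, 0], [0, 0, -0.004, 0, 0], [0, 0, -0.004, 0, 0], [0, 0, -0.004, 0, 0]]]}}

```text
time: 38.05
ee_pos: [0.5576, 0.263, -0.0083]
tcp_rot: [-1.427, -2.685, -0.047]
contact_force: [-5.0, -5.5, 20.2]
gripper_width: 0.0852
```

```bash
python3 p.py
```

```text
tcp [ 0.5576  0.263  -0.0083] jaw deg 124.0 z [-0.074  0.074 -0.994] w 0.0852 F [-5.  -5.5 20.2] t 38.05
[ 0.347  1.028 -1.134  1.742  0.936  1.075  1.07 ]
```

Pressing now removes the tilt at about 0.035 rad/s, so I'm continuing.

Emit:
{"method": "apply_moves", "body": {"commands": [[[0, 0, -0.004, 0, 0], [0, 0, -0.004, 0, 0], [0, 0, -0.004, 0, 0], [0, 0, -0.004, 0, 0], [0, 0, -0.004, 0, 0], [0, 0, -0.004, 0, 0], [0, 0, -0.004, 0, 0], [0, 0, -0.004, 0, 0], [0, 0, -0.004, 0, 0], [0, 0, -0.004, 0, 0]]]}}

```text
time: 39.05
ee_pos: [0.5577, 0.2628, -0.0097]
tcp_rot: [-1.442, -2.7, -0.002]
contact_force: [-5.2, -5.2, 19.7]
gripper_width: 0.0854
```

```bash
python3 p.py
```

```text
tcp [ 0.5577  0.2628 -0.0097] jaw deg 123.7 z [-0.07   0.039 -0.997] w 0.0854 F [-5.2 -5.2 19.7] t 39.05
[ 0.319  1.021 -1.118  1.734  0.944  1.095  1.048]
```

Emit:
{"method": "apply_moves", "body": {"commands": [[[0, 0, 0.008, 0, 0.1], [-0.001, 0, 0.008, 0, 0.3], [0, 0, 0, 0, 0.5], [0, 0, 0, 0, 1], [0, 0, 0, 0, 1], [0, 0, 0, 0, 1], [0, 0, 0, 0, 1], [0, 0, 0, 0, 1], [0, 0, 0, 0, 1], [0, 0, 0, 0, 1]]]}}

```text
time: 40.05
ee_pos: [0.5574, 0.2632, 0.0079]
tcp_rot: [-1.443, -2.701, -0.002]
contact_force: [-0.6, -1.5, 4.5]
gripper_width: 0.0299
```

```bash
python3 p.py
```

```text
tcp [0.5574 0.2632 0.0079] jaw deg 123.7 z [-0.069  0.039 -0.997] w 0.0299 F [-0.6 -1.5  4.5] t 40.05
[ 0.327  0.998 -1.136  1.733  0.923  1.114  1.056]
```

Emit:
{"method": "apply_moves", "body": {"commands": [[[0, 0, 0.02, 0, 1], [0, 0, 0.03, 0, 1], [-0.005, 0, 0.03, 0, 1], [-0.008, -0.02, 0.03, -4, 1], [-0.008, -0.03, 0.03, -4, 1], [-0.008, -0.03, 0.005, -4, 1], [-0.008, -0.035, 0, -4, 1], [-0.008, -0.035, 0, -4, 1], [-0.005, -0.035, 0, -4, 1], [-0.005, -0.035, 0, -4, 1]]]}}

```text
time: 41.05
ee_pos: [0.4944, 0.0444, 0.1614]
tcp_rot: [-2.055, -2.268, -0.04]
contact_force: [-0.6, -0.4, -1.3]
gripper_width: 0.03
```

```bash
python3 p.py
```

```text
tcp [0.4944 0.0444 0.1614] jaw deg 95.6 z [-0.042  0.073 -0.996] w 0.03 F [-0.6 -0.4 -1.3] t 41.05
[ 1.     0.641 -1.407  1.957  0.605  1.155  1.021]
```

q3 is near its limit, so I'm turning -90°. The remote will lie crosswise in the middle of the drawer.

Emit:
{"method": "apply_moves", "body": {"commands": [[[0, 0, 0, -8.5, 1], [0, 0, 0, -8.5, 1], [0, 0, 0, -8.5, 1], [0, 0, 0, -8.5, 1], [0, 0, 0, -8.5, 1], [0, 0, 0, -8.5, 1], [0, 0, 0, -8.5, 1], [0, 0, 0, -8.5, 1], [0, 0, 0, -8.5, 1], [0, 0, 0, -8.5, 1]]]}}

```text
time: 42.05
ee_pos: [0.4882, 0.0368, 0.1618]
tcp_rot: [-3.086, -0.256, -0.104]
contact_force: [1.2, 0.6, -0.9]
gripper_width: 0.0299
```

```bash
python3 p.py
```

```text
tcp [0.4882 0.0368 0.1618] jaw deg 9.4 z [ 0.063  0.048 -0.997] w 0.0299 F [ 1.2  0.6 -0.9] t 42.05
[ 0.902  0.31  -1.144  2.049  0.316  0.911 -0.236]
```

Emit:
{"method": "apply_moves", "body": {"commands": [[[0, -0.03, 0, -4, 1], [0, -0.03, 0, 0, 1], [0, -0.03, 0, 0, 1], [0, -0.03, 0, 0, 1], [0, -0.03, 0, 0, 1], [0, -0.01, -0.01, 0, 1], [0, 0, -0.02, 0, 1], [0, 0, -0.01, 0, 1], [0, 0, 0, 0, 1], [0, 0, 0, 0, 1]]]}}

```text
time: 43.05
ee_pos: [0.4835, -0.1185, 0.1224]
tcp_rot: [-3.097, -0.167, -0.107]
contact_force: [1.0, -0.1, -0.6]
gripper_width: 0.0301
```

```bash
python3 p.py
```

```text
tcp [ 0.4835 -0.1185  0.1224] jaw deg 6.1 z [ 0.067  0.042 -0.997] w 0.0301 F [ 1.  -0.1 -0.6] t 43.05
[ 1.108  0.386 -1.036  2.054  0.376  0.854 -0.02 ]
```

Emit:
{"method": "apply_moves", "body": {"commands": [[[0.006, 0, -0.01, 0, 1], [0.006, 0, -0.02, 0, 1], [0.004, 0, -0.02, 0, 1], [0, 0, -0.02, 0, 1], [0, 0, -0.015, 0, 1], [0, 0, -0.008, 0, 1], [0, 0, -0.004, 0, 1], [0, 0, 0, 0, 1], [0, 0, 0, 0, 1], [0, 0, 0, 0, 1]]]}}

```text
time: 44.05
ee_pos: [0.5072, -0.1132, 0.0312]
tcp_rot: [-3.102, -0.183, -0.125]
contact_force: [0.6, 1.3, -0.2]
gripper_width: 0.03
```

```bash
python3 p.py
```

```text
tcp [ 0.5072 -0.1132  0.0312] jaw deg 6.7 z [ 0.078  0.037 -0.996] w 0.03 F [ 0.6  1.3 -0.2] t 44.05
[ 0.916  0.558 -0.865  2.061  0.585  0.706 -0.187]
```

Emit:
{"method": "apply_moves", "body": {"commands": [[[-0.005, 0, 0, 0, 1], [-0.005, 0, 0, 0, 1], [-0.005, 0, -0.004, 0, 1], [0, 0, -0.004, 0, 1], [0, 0, -0.003, 0, 1], [0, 0, 0, 0, 1], [0, 0, 0, 0, 1], [0, 0, 0, 0, 1], [0, 0, 0, 0, 1], [0, 0, 0, 0, 1]]]}}

```text
time: 45.05
ee_pos: [0.4969, -0.1131, 0.0238]
tcp_rot: [-3.103, -0.183, -0.141]
contact_force: [-0.6, -0.8, 2.3]
gripper_width: 0.0297
```

```bash
python3 p.py
```

```text
tcp [ 0.4969 -0.1131  0.0238] jaw deg 6.7 z [ 0.089  0.035 -0.995] w 0.0297 F [-0.6 -0.8  2.3] t 45.05
[ 0.921  0.55  -0.858  2.094  0.6    0.669 -0.199]
```

Emit:
{"method": "apply_moves", "body": {"commands": [[[0, 0, 0, 0, 0.5], [0, 0, 0, 0, 0.5], [0, 0, 0, 0, 0.5], [0, 0, 0.005, 0, 0.5], [0, 0, 0.015, 0, 0.5], [0, 0, 0.03, 0, 0.5], [0, 0, 0.03, 0, 0.5], [0, 0, 0.03, 0, 0.5], [0, 0, 0.03, 0, 0.5], [0, 0.01, 0.01, 0, 0.4]]]}}

```text
time: 46.05
ee_pos: [0.4903, -0.1032, 0.1762]
tcp_rot: [-3.101, -0.179, -0.12]
contact_force: [-0.4, -0.2, -0.4]
gripper_width: 0.0513
```

Emit:
{"method": "apply_moves", "body": {"commands": [[[-0.005, 0.035, 0, -6, 0.3], [-0.005, 0.035, 0, -6, 0.3], [-0.005, 0.035, 0, -6, 0.3], [-0.005, 0.035, 0, -6, 0.3], [-0.005, 0.035, 0, -6, 0.3], [-0.005, 0.035, 0, -6, 0.3], [-0.005, 0.035, 0, -6, 0.3], [-0.005, 0.035, 0, -6, 0.3], [-0.005, 0.035, 0, -6, 0.3], [-0.005, 0.035, 0, -6, 0.3]]]}}

```text
time: 47.05
ee_pos: [0.4307, 0.2549, 0.1715]
tcp_rot: [2.747, -1.475, 0.128]
contact_force: [1.3, -0.1, -0.1]
gripper_width: 0.0593
```

```bash
python3 p.py; python3 -c "
from h import *
manip.get_image('side');manip.get_image('top')
for n,z in (('top',.012),('side',.012),('side',.023),('top',.023)):
    for r in remote_fit(n,z): print(n,z,r)"
```

```text
tcp [0.4307 0.2549 0.1715] jaw deg -56.5 z [ 0.062 -0.057 -0.996] w 0.0593 F [ 1.3 -0.1 -0.1] t 47.05
[ 0.239  0.309 -1.02   1.988  0.41   1.021 -1.966]
top 0.012 (0.89, array([ 507., -181.,   59.,   34.]), 5.4, array([376., 204.]))
top 0.012 (0.84, array([ 497., -115.,   60.,   33.]), -82.5, array([348., 208.]))
top 0.012 (0.7, array([658., 174.,  60.,  32.]), 26.9, array([230., 143.]))
top 0.012 (0.32, array([ 673., -214.,   44.,   28.]), -45.7, array([385., 139.]))
side 0.012 (0.75, array([316., 374.,  64.,  31.]), 67.0, array([360., 306.]))
side 0.012 (0.63, array([427., 384.,  66.,  41.]), 33.7, array([308., 309.]))
side 0.012 (0.61, array([656., 177.,  63.,  47.]), 27.8, array([212., 237.]))
side 0.012 (0.6, array([ 512., -163.,  343.,  156.]), -85.0, array([269., 169.]))
side 0.012 (0.53, array([ 496., -124.,   70.,   32.]), -89.1, array([274., 173.]))
side 0.023 (0.75, array([320., 382.,  63.,  31.]), 67.0, array([360., 306.]))
side 0.023 (0.63, array([429., 391.,  64.,  40.]), 33.7, array([308., 309.]))
side 0.023 (0.61, array([653., 189.,  61.,  46.]), 27.8, array([212., 237.]))
side 0.023 (0.6, array([ 512., -146.,  337.,  153.]), -85.0, array([269., 169.]))
side 0.023 (0.53, array([ 496., -107.,   69.,   32.]), -89.1, array([274., 173.]))
top 0.023 (0.89, array([ 505., -177.,   58.,   34.]), 5.4, array([376., 204.]))
top 0.023 (0.84, array([ 496., -112.,   59.,   32.]), -82.5, array([348., 208.]))
top 0.023 (0.7, array([654., 173.,  60.,  32.]), 26.9, array([230., 143.]))
top 0.023 (0.32, array([ 669., -210.,   43.,   28.]), -45.7, array([385., 139.]))
```

Two remotes are in the drawer. The third is unmoved at (0.427,0.382), so I'm approaching it.

Emit:
{"method": "apply_moves", "body": {"commands": [[[-0.002, 0.03, -0.005, 0, 0.3], [-0.002, 0.03, -0.01, 0, 0.3], [0, 0.03, -0.015, 0, 0.3], [0, 0.025, -0.02, 0, 0.3], [0, 0.008, -0.02, 0, 0.3], [0, 0.001, -0.02, 0, 0.3], [0, 0.001, -0.02, 0, 0.3], [0, 0.001, -0.02, 0, 0.3], [0, 0.001, 0, 0, 0.3], [0, 0.001, 0, 0, 0.3]]]}}

```text
time: 48.35
ee_pos: [0.4411, 0.3584, 0.0331]
tcp_rot: [2.705, -1.52, 0.14]
contact_force: [0.1, -0.2, 1.2]
gripper_width: 0.0597
```

```bash
python3 p.py
```

```text
tcp [0.4411 0.3584 0.0331] jaw deg -58.7 z [ 0.061 -0.076 -0.995] w 0.0597 F [ 0.1 -0.2  1.2] t 48.35
[-0.151  0.651 -0.815  1.893  0.717  0.926 -2.369]
```

Emit:
{"method": "apply_moves", "body": {"commands": [[[-0.005, 0.008, 0, 0, 0.3], [-0.005, 0.008, 0, 0, 0.3], [-0.004, 0.008, -0.004, 1, 0.3], [-0.001, 0.003, -0.006, 0, 0.3], [0, 0.001, -0.006, 0, 0.3], [0, 0.001, -0.004, 0, 0.3], [0, 0.001, -0.003, 0, 0.3], [0, 0.001, 0, 0, 0.3], [0, 0.001, 0, 0, 0.3], [0, 0.001, 0, 0, 0.3]]]}}

```text
time: 49.35
ee_pos: [0.4271, 0.3949, 0.0117]
tcp_rot: [2.722, -1.5, 0.145]
contact_force: [0.5, 0.2, -0.3]
gripper_width: 0.0601
```

```bash
python3 p.py
```

```text
tcp [0.4271 0.3949 0.0117] jaw deg -57.8 z [ 0.067 -0.071 -0.995] w 0.0601 F [ 0.5  0.2 -0.3] t 49.35
[-0.239  0.703 -0.792  1.866  0.758  0.914 -2.438]
```

Emit:
{"method": "apply_moves", "body": {"commands": [[[0, -0.006, 0, 0, 0.3], [0, -0.006, 0, 0, 0.3], [0, 0, -0.003, 0, 0.3], [0, 0, -0.002, 0, 0.3], [0, 0, 0, 0, 0.5], [0, 0, 0, 0, 1], [0, 0, 0, 0, 1], [0, 0, 0, 0, 1], [0, 0, 0, 0, 1], [0, 0, 0, 0, 1]]]}}

```text
time: 50.35
ee_pos: [0.428, 0.3817, 0.0072]
tcp_rot: [2.722, -1.502, 0.147]
contact_force: [0.2, -0.3, 0.7]
gripper_width: 0.03
```

```bash
python3 p.py
```

```text
tcp [0.428  0.3817 0.0072] jaw deg -57.8 z [ 0.068 -0.071 -0.995] w 0.03 F [ 0.2 -0.3  0.7] t 50.35
[-0.221  0.696 -0.788  1.889  0.764  0.894 -2.433]
```

Emit:
{"method": "apply_moves", "body": {"commands": [[[0, 0, 0.02, 0, 1], [0, 0, 0.03, 0, 1], [0, 0, 0.03, 0, 1], [0.005, -0.02, 0.03, 5, 1], [0.005, -0.03, 0.03, 5, 1], [0.005, -0.03, 0.02, 5, 1], [0.005, -0.03, 0, 5, 1], [0.005, -0.03, 0, 5, 1], [0.005, -0.03, 0, 5, 1], [0.005, -0.03, 0, 5, 1]]]}}

```text
time: 51.35
ee_pos: [0.4596, 0.1845, 0.1843]
tcp_rot: [-3.083, 0.551, -0.17]
contact_force: [0.4, 0.3, -1.0]
gripper_width: 0.0305
```

```bash
python3 p.py
```

```text
tcp [0.4596 0.1845 0.1843] jaw deg -20.3 z [ 0.108 -0.014 -0.994] w 0.0305 F [ 0.4  0.3 -1. ] t 51.35
[ 0.608  0.285 -1.223  2.035  0.417  0.964 -1.176]
```

Emit:
{"method": "apply_moves", "body": {"commands": [[[0.005, -0.025, 0, 5, 1], [0.005, -0.025, 0, 5, 1], [0.005, -0.025, 0, 5, 1], [0.005, -0.025, 0, 5, 1], [0.005, -0.025, 0, 5, 1], [0.005, -0.025, 0, 3, 1], [0, -0.02, 0, 0, 1], [0, 0, 0, 0, 1], [0, 0, 0, 0, 1], [0, 0, 0, 0, 1]]]}}

```text
time: 52.35
ee_pos: [0.489, 0.0033, 0.1916]
tcp_rot: [-3.111, -0.244, -0.175]
contact_force: [-0.5, -0.4, 0.2]
gripper_width: 0.03
```

```bash
python3 p.py
```

```text
tcp [0.489  0.0033 0.1916] jaw deg 8.9 z [ 0.11   0.025 -0.994] w 0.03 F [-0.5 -0.4  0.2] t 52.35
[ 1.185  0.331 -1.4    2.05   0.399  0.953 -0.251]
```

Emit:
{"method": "apply_moves", "body": {"commands": [[[0.003, -0.01, -0.015, -3, 1], [0.003, -0.015, -0.015, 0, 1], [0.003, -0.015, -0.015, 0, 1], [0, -0.008, -0.015, 0, 1], [0, 0, -0.015, 0, 1], [0, 0, -0.015, 0, 1], [0, 0, -0.015, 0, 1], [0, 0, 0, 0, 1], [0, 0, 0, 0, 1], [0, 0, 0, 0, 1]]]}}

```text
time: 53.35
ee_pos: [0.5008, -0.0292, 0.0886]
tcp_rot: [-3.117, -0.202, -0.188]
contact_force: [-0.1, -0.4, -0.9]
gripper_width: 0.0304
```

```bash
python3 p.py
```

```text
tcp [ 0.5008 -0.0292  0.0886] jaw deg 7.4 z [ 0.119  0.02  -0.993] w 0.0304 F [-0.1 -0.4 -0.9] t 53.35
[ 0.982  0.49  -1.136  2.11   0.632  0.784 -0.396]
```

Emit:
{"method": "apply_moves", "body": {"commands": [[[0, -0.008, -0.012, -1, 1], [0, -0.007, -0.015, 0, 1], [0, 0, -0.015, 0, 1], [0, 0, -0.012, 0, 1], [0, 0, -0.006, 0, 1], [0, 0, -0.002, 0, 1], [0, 0, 0, 0, 1], [0, 0, 0, 0, 1], [0, 0, 0, 0, 1], [0, 0, 0, 0, 1]]]}}

```text
time: 54.35
ee_pos: [0.5057, -0.0486, 0.0274]
tcp_rot: [-3.124, -0.164, -0.204]
contact_force: [0.4, 0.1, -0.3]
gripper_width: 0.0302
```

```bash
python3 p.py
```

```text
tcp [ 0.5057 -0.0486  0.0274] jaw deg 6.0 z [ 0.129  0.013 -0.991] w 0.0302 F [ 0.4  0.1 -0.3] t 54.35
[ 0.885  0.578 -0.984  2.13   0.779  0.678 -0.501]
```

Emit:
{"method": "apply_moves", "body": {"commands": [[[0, 0.002, -0.003, 0, 1], [0, 0, -0.003, 0, 1], [0, 0, 0, 0, 1], [0, 0, 0, 0, 0.5], [0, 0, 0, 0, 0.5], [0, 0, 0, 0, 0.5], [0, 0, 0.01, 0, 0.5], [0, 0, 0.02, 0, 0.5], [0, 0, 0.03, 0, 0.5], [0, 0, 0.03, 0, 0.5]]]}}

```text
time: 55.35
ee_pos: [0.5022, -0.0454, 0.1118]
tcp_rot: [-3.122, -0.168, -0.192]
contact_force: [-0.4, -0.4, 0.6]
gripper_width: 0.0427
```

Emit:
{"method": "apply_moves", "body": {"commands": [[[0, 0, 0.03, 0, 0.5], [0, 0, 0.02, 0, 0.4], [-0.01, 0, 0.01, 0, 0.4], [-0.015, 0, 0, 0, 0.4], [-0.015, 0, 0, 0, 0.4], [-0.015, 0, 0, 0, 0.4], [-0.015, 0, 0, 0, 0.4], [0, 0, 0, 0, 0.4], [0, 0, 0, 0, 0.4], [0, 0, 0, 0, 0.4]]]}}

```text
time: 56.35
ee_pos: [0.4335, -0.0433, 0.1818]
tcp_rot: [3.126, 0.177, 0.2]
contact_force: [0.8, 0.5, 0.5]
gripper_width: 0.0511
```

```bash
python3 p.py; python3 -c "
from h import *
manip.get_image('side');manip.get_image('top')
for n,z in (('top',.023),):
    for r in remote_fit(n,z): print(n,z,r)
duo('p7.png',(280,100,420,270),(200,100,330,240),3)"
```

```text
tcp [ 0.4335 -0.0433  0.1818] jaw deg 6.5 z [ 0.127  0.003 -0.992] w 0.0511 F [0.8 0.5 0.5] t 56.35
[ 1.528 -0.01  -1.467  2.18  -0.028  0.836  0.191]
top 0.023 (0.89, array([317., 370.,  59.,  35.]), 65.9, array([142., 283.]))
top 0.023 (0.65, array([ 523., -173.,   31.,   22.]), 87.1, array([374., 197.]))
top 0.023 (0.58, array([505., -46.,  58.,  33.]), -84.4, array([320., 203.]))
top 0.023 (0.56, array([654., 173.,  60.,  34.]), 26.5, array([230., 143.]))
top 0.023 (0.49, array([ 503., -126.,   26.,   17.]), -89.6, array([355., 204.]))
```

View pics/p7.png

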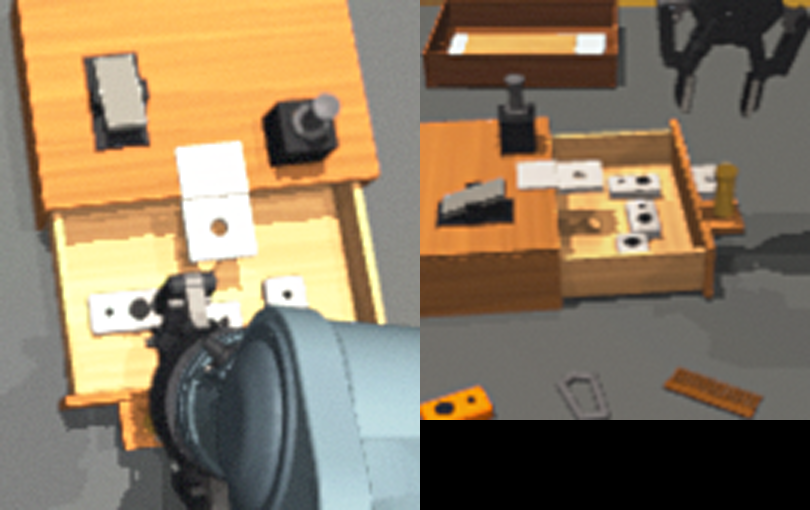

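All three remotes lie flat in the drawer. I'm turning -90° to relieve q3 before taking the knob.

Emit:
{"method": "apply_moves", "body": {"commands": [[[0, 0, -0.015, -8.5, 0.4], [0, 0, -0.01, -8.5, 0.4], [0, 0, 0, -8.5, 0.4], [0, 0, 0, -8.5, 0.4], [0, 0, 0, -8.5, 0.4], [0, 0, 0, -8.5, 0.4], [0, 0, 0, -8.5, 0.4], [0, 0, 0, -8.5, 0.4], [0, 0, 0, -8.5, 0.4], [0, 0, 0, -8.5, 0.4]]]}}

```text
time: 57.6
ee_pos: [0.4338, -0.0391, 0.1567]
tcp_rot: [2.421, -1.897, 0.131]
contact_force: [0.4, -0.5, 0.8]
gripper_width: 0.0515
```

```bash
python3 p.py; python3 -c "
from h import *
manip.get_image('top');manip.get_image('side');print(spots('top','drawer_knob',2),spots('side','drawer_knob',2))
print(spots('side','remote0'))"
```

```text
tcp [ 0.4338 -0.0391  0.1567] jaw deg -76.2 z [ 0.028 -0.102 -0.994] w 0.0515 F [ 0.4 -0.5  0.8] t 57.6
[ 0.992  0.171 -1.119  2.146  0.324  0.93  -1.645]
[] [(array([300.6, 160.2]), 0.83)]
[(array([357.5, 311.4]), 0.71), (array([210.9, 239.3]), 0.67), (array([272.3, 173.7]), 0.64), (array([271.7, 160. ]), 0.59), (array([270. , 187.3]), 0.59)]
```

Emit:
{"method": "apply_moves", "body": {"commands": [[[-0.007, -0.007, 0, -4, 0.35], [-0.007, -0.007, 0, -4, 0.35], [-0.005, -0.007, -0.01, 0, 0.35], [0, 0, -0.01, 0, 0.35], [0, 0, -0.01, 0, 0.35], [0, 0, 0, 0, 0.35], [0, 0, 0, 0, 0.35], [0, 0, 0, 0, 0.35], [0, 0, 0, 0, 0.35], [0, 0, 0, 0, 0.35]]]}}

```text
time: 58.85
ee_pos: [0.4123, -0.0629, 0.124]
tcp_rot: [2.299, -2.035, 0.124]
contact_force: [-0.6, -0.2, 0.7]
gripper_width: 0.0556
```

```bash
python3 p.py
```

```text
tcp [ 0.4123 -0.0629  0.124 ] jaw deg -83.0 z [ 0.014 -0.105 -0.994] w 0.0556 F [-0.6 -0.2  0.7] t 58.85
[ 0.995  0.195 -1.069  2.208  0.367  0.866 -1.757]
```

Emit:
{"method": "apply_moves", "body": {"commands": [[[0.002, 0.001, -0.01, 0, 0.35], [0, 0, -0.01, 0, 0.35], [0, 0, -0.01, 0, 0.35], [0, 0, -0.005, 0, 0.35], [0, 0, 0, 0, 0.35], [0, 0, 0, 0, 1], [0, 0, 0, 0, 1], [0, 0, 0, 0, 1], [0, 0, 0, 0, 1], [0, 0, 0, 0, 1]]]}}

```text
time: 59.85
ee_pos: [0.4182, -0.0631, 0.0913]
tcp_rot: [2.299, -2.037, 0.136]
contact_force: [0.8, -1.0, -2.4]
gripper_width: 0.0203
```

```bash
python3 p.py
```

```text
tcp [ 0.4182 -0.0631  0.0913] jaw deg -83.1 z [ 0.022 -0.109 -0.994] w 0.0203 F [ 0.8 -1.  -2.4] t 59.85
[ 0.917  0.281 -1.012  2.224  0.488  0.813 -1.872]
```

Gripped. I'm pushing the drawer shut slowly enough not to shift the remotes.

Emit:
{"method": "apply_moves", "body": {"commands": [[[0.006, 0.0006, 0, 0, 1], [0.012, 0.0012, 0, 0, 1], [0.015, 0.0015, 0, 0, 1], [0.015, 0.0015, 0, 0, 1], [0.015, 0.0015, 0, 0, 1], [0.015, 0.0015, 0, 0, 1], [0.015, 0.0015, 0, 0, 1], [0.015, 0.0015, 0, 0, 1], [0.012, 0.0012, 0, 0, 1], [0.008, 0.0008, 0, 0, 1]]]}}

```text
time: 60.85
ee_pos: [0.5556, -0.0477, 0.0913]
tcp_rot: [2.295, -2.038, 0.133]
contact_force: [-1.0, -0.3, 2.9]
gripper_width: 0.0204
```

Emit:
{"method": "apply_moves", "body": {"commands": [[[0.006, 0.0006, 0, 0, 1], [0.005, 0.0005, 0, 0, 1], [0.004, 0.0004, 0, 0, 1], [0.004, 0.0004, 0, 0, 1], [0.004, 0.0004, 0, 0, 1], [0.004, 0.0004, 0, 0, 1], [0.004, 0.0004, 0, 0, 1], [0.004, 0.0004, 0, 0, 1], [0.004, 0.0004, 0, 0, 1], [0.004, 0.0004, 0, 0, 1]]]}}

```text
time: 61.85
ee_pos: [0.5553, -0.048, 0.0913]
tcp_rot: [2.21, -1.984, 0.035]
contact_force: [-10.3, -1.6, 9.8]
gripper_width: 0.0206
```

```bash
python3 p.py
```

```text
tcp [ 0.5553 -0.048   0.0913] jaw deg -83.4 z [-0.097 -0.143 -0.985] w 0.0206 F [-10.3  -1.6   9.8] t 61.85
[ 0.614  0.599 -0.858  1.831  0.636  1.121 -1.99 ]
```

The drawer is shut. The loaded push changes the tilt, and the knob is fixed sideways, so I'm pushing towards -y to bring the y tilt back.

Emit:
{"method": "apply_moves", "body": {"commands": [[[0, -0.004, 0, 0, 1], [0, -0.004, 0, 0, 1], [0, -0.004, 0, 0, 1], [0, -0.004, 0, 0, 1], [0, -0.004, 0, 0, 1], [0, -0.004, 0, 0, 1], [0, -0.004, 0, 0, 1], [0, -0.004, 0, 0, 1], [0, -0.004, 0, 0, 1], [0, -0.004, 0, 0, 1]]]}}

```text
time: 62.85
ee_pos: [0.5552, -0.0474, 0.0912]
tcp_rot: [2.262, -1.988, -0.015]
contact_force: [-1.7, 5.3, 1.6]
gripper_width: 0.0206
```

```bash
python3 p.py
```

```text
tcp [ 0.5552 -0.0474  0.0912] jaw deg -82.4 z [-0.093 -0.091 -0.991] w 0.0206 F [-1.7  5.3  1.6] t 62.85
[ 0.659  0.605 -0.882  1.831  0.603  1.1   -1.929]
```

Emit:
{"method": "apply_moves", "body": {"commands": [[[0, 0, 0, 0, 0.5], [0, 0, 0, 0, 0.5], [0, 0, 0, 8, 0.5], [0, 0, 0, 8, 0.5], [0, 0, 0, 8, 0.5], [0, 0, 0, 8, 0.5], [0, 0, 0, 8, 0.5], [0, 0, 0, 5, 0.5], [0, 0, 0, 0, 1], [0, 0, 0, 0, 1]]]}}

```text
time: 63.85
ee_pos: [0.5547, -0.0494, 0.0894]
tcp_rot: [2.866, -0.937, 0.057]
contact_force: [-5.9, 3.3, 5.3]
gripper_width: 0.0209
```

Emit:
{"method": "apply_moves", "body": {"commands": [[[0, 0, 0, 0, 1], [0, 0, 0, 0, 1], [0, -0.004, 0, 0, 1], [0, -0.004, 0, 0, 1], [0, -0.004, 0, 0, 1], [0, -0.004, 0, 0, 1], [0, -0.004, 0, 0, 1], [0, -0.004, 0, 0, 1], [0, -0.004, 0, 0, 1], [0, -0.004, 0, 0, 1]]]}}

```text
time: 64.85
ee_pos: [0.5549, -0.0485, 0.0894]
tcp_rot: [2.918, -0.939, 0.046]
contact_force: [-1.1, 6.9, -0.1]
gripper_width: 0.0207
```

```bash
python3 p.py
```

```text
tcp [ 0.5549 -0.0485  0.0894] jaw deg -35.6 z [ 0.005 -0.081 -0.997] w 0.0207 F [-1.1  6.9 -0.1] t 64.85
[ 0.81   0.636 -1.054  1.904  0.744  1.039 -1.21 ]
```

Emit:
{"method": "apply_moves", "body": {"commands": [[[0, -0.006, 0, 0, 1], [0, -0.006, 0, 0, 1], [0, -0.006, 0, 0, 1], [0, -0.006, 0, 0, 1], [0, -0.006, 0, 0, 1], [0, -0.006, 0, 0, 1], [0, -0.006, 0, 0, 1], [0, -0.006, 0, 0, 1], [0, -0.006, 0, 0, 1], [0, -0.006, 0, 0, 1]]]}}

```text
time: 65.85
ee_pos: [0.5553, -0.0467, 0.0892]
tcp_rot: [-2.983, 0.92, -0.03]
contact_force: [0.0, 9.7, -3.1]
gripper_width: 0.0208
```

```bash
python3 p.py
```

```text
tcp [ 0.5553 -0.0467  0.0892] jaw deg -34.3 z [ 0.024  0.013 -1.   ] w 0.0208 F [ 0.   9.7 -3.1] t 65.85
[ 0.896  0.658 -1.102  1.912  0.697  0.991 -1.118]
```

Emit:
{"method": "apply_moves", "body": {"commands": [[[0.004, 0, 0, 0, 1], [0.004, 0, 0, 0, 1], [0, 0, 0, 0, 0.4], [0, 0, 0, 0, 0.4], [0, 0, 0.015, 0, 0.4], [0, 0, 0.03, 0, 0.4], [0, 0, 0.03, -6, 0.4], [0, 0, 0.03, -6, 0.4], [0.01, -0.015, 0.005, -6, 0.4], [0.015, -0.025, 0, -6, 0.4]]]}}

```text
time: 66.85
ee_pos: [0.5825, -0.0867, 0.2083]
tcp_rot: [-2.721, 1.546, -0.014]
contact_force: [0.4, 0.3, -0.6]
gripper_width: 0.0515
```

```bash
python3 p.py
```

```text
tcp [ 0.5825 -0.0867  0.2083] jaw deg -59.2 z [ 0.014  0.006 -1.   ] w 0.0515 F [ 0.4  0.3 -0.6] t 66.85
[ 0.948  0.524 -1.114  1.742  0.502  1.182 -1.337]
```

Emit:
{"method": "apply_moves", "body": {"commands": [[[0.015, -0.025, 0, -6, 0.4], [0.015, -0.025, 0, -6, 0.4], [0.012, -0.02, 0, -6, 0.4], [0.008, -0.01, 0, 0, 0.4], [0, 0, 0, 0, 0.4], [0, 0, 0, 0, 0.4], [0, 0, 0, 0, 0.4], [0, 0, 0, 0, 0.4], [0, 0, 0, 0, 0.4], [0, 0, 0, 0, 0.4]]]}}

```text
time: 67.85
ee_pos: [0.6393, -0.1745, 0.2193]
tcp_rot: [-2.423, 1.975, -0.044]
contact_force: [0.1, -0.2, 0.2]
gripper_width: 0.0513
```

```bash
python3 p.py; python3 -c "
from h import *
duo('p8.png',(290,80,420,210),(190,80,320,220),3)
print(spots('side','pin',2),proj('side',[.632,-.170,.079]),spots('top','drawer_hole',2),spots('side','drawer_hole',2))
"
```

```text
tcp [ 0.6393 -0.1745  0.2193] jaw deg -78.4 z [ 0.032 -0.006 -0.999] w 0.0513 F [ 0.1 -0.2  0.2] t 67.85
[ 0.903  0.592 -0.976  1.566  0.519  1.227 -1.525]
[(array([232.5, 149.7]), 0.48)] [232.34252162 147.48912592] [(array([353.3, 176.7]), 0.98), (array([243.1, 233. ]), 0.27)] [(array([253.4, 161.3]), 0.67)]
```

View pics/p8.png

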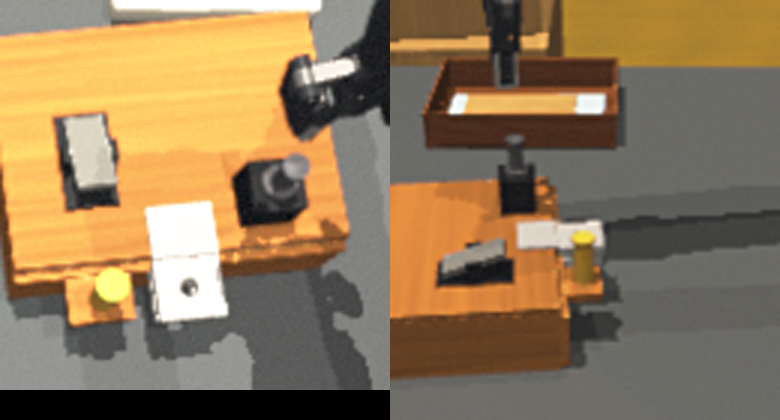

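The drawer is shut and the holes are in line. The pin stands in the park block, and the tilt is only 0.03. I'm descending on the pin.

Emit:
{"method": "apply_moves", "body": {"commands": [[[-0.004, 0.003, 0, 0, 0.4], [-0.004, 0.003, -0.01, 0, 0.4], [0, 0, -0.02, 0, 0.4], [0, 0, -0.02, 0, 0.4], [0, 0, -0.015, 0, 0.4], [0, 0, 0, 0, 0.4], [0, 0, 0, 0, 0.4], [0, 0, 0, 0, 0.4], [0, 0, 0, 0, 0.4], [0, 0, 0, 0, 0.4]]]}}

```text
time: 69.1
ee_pos: [0.6302, -0.1676, 0.1519]
tcp_rot: [-2.421, 1.975, -0.046]
contact_force: [-0.4, -0.9, -0.0]
gripper_width: 0.0513
```

```bash
python3 p.py
```

```text
tcp [ 0.6302 -0.1676  0.1519] jaw deg -78.4 z [ 0.033 -0.006 -0.999] w 0.0513 F [-0.4 -0.9 -0. ] t 69.1
[ 0.886  0.638 -0.94   1.652  0.571  1.111 -1.576]
```

Emit:
{"method": "apply_moves", "body": {"commands": [[[0.001, 0, -0.01, 0, 0.4], [0, 0, -0.008, 0, 0.4], [0, 0, -0.004, 0, 0.4], [0, 0, 0, 0, 0.4], [0, 0, 0, 0, 0.4], [0, 0, 0, 0, 1], [0, 0, 0, 0, 1], [0, 0, 0, 0, 1], [0, 0, 0, 0, 1], [0, 0, 0, 0, 1]]]}}

```text
time: 70.1
ee_pos: [0.632, -0.1679, 0.129]
tcp_rot: [-2.42, 1.976, -0.049]
contact_force: [0.3, -0.5, -0.9]
gripper_width: 0.0162
```

```bash
python3 p.py
```

```text
tcp [ 0.632  -0.1679  0.129 ] jaw deg -78.5 z [ 0.035 -0.007 -0.999] w 0.0162 F [ 0.3 -0.5 -0.9] t 70.1
[ 0.871  0.664 -0.921  1.665  0.595  1.076 -1.592]
```

Emit:
{"method": "apply_moves", "body": {"commands": [[[0, 0, 0.015, 0, 1], [0, 0, 0.02, 0, 1], [0, 0, 0.02, 0, 1], [0, 0, 0.015, 0, 1], [0, 0, 0, 0, 1], [0, 0, 0, 0, 1], [-0.015, 0.012, 0, 0, 1], [-0.02, 0.016, 0, 0, 1], [-0.015, 0.014, 0, 0, 1], [-0.01, 0.008, 0, 0, 1]]]}}

```text
time: 71.1
ee_pos: [0.569, -0.1182, 0.2012]
tcp_rot: [-2.417, 1.98, -0.044]
contact_force: [0.6, 0.8, -1.5]
gripper_width: 0.0165
```

```bash
python3 p.py
```

```text
tcp [ 0.569  -0.1182  0.2012] jaw deg -78.7 z [ 0.032 -0.005 -0.999] w 0.0165 F [ 0.6  0.8 -1.5] t 71.1
[ 0.975  0.465 -1.045  1.784  0.452  1.119 -1.588]
```

Emit:
{"method": "apply_moves", "body": {"commands": [[[-0.006, 0.007, -0.005, 0, 1], [0, 0, -0.015, 0, 1], [0, 0, -0.015, 0, 1], [0, 0, -0.012, 0, 1], [0, 0, 0, 0, 1], [0, 0, 0, 0, 1], [0, 0, 0, 0, 1], [0, 0, 0, 0, 1], [0, 0, 0, 0, 1], [0, 0, 0, 0, 1]]]}}

```text
time: 72.1
ee_pos: [0.5615, -0.1116, 0.1467]
tcp_rot: [-2.418, 1.982, -0.038]
contact_force: [-0.4, 0.2, -0.3]
gripper_width: 0.0163
```

```bash
python3 p.py; python3 -c "
from h import *
duo('p9.png',(320,140,390,210),(225,115,295,185),6)
P=manip.observe()['ee_pos']; z=P[2]-.011-.038
for X in ([P[0],P[1],z],[.5625,-.1115,.075],[P[0],P[1],z+.038]): print(np.round((proj('side',X)-[225,115])*6+[420,0]),np.round((proj('top',X)-[320,140])*6))"
```

```text
tcp [ 0.5615 -0.1116  0.1467] jaw deg -78.7 z [ 0.028 -0.004 -1.   ] w 0.0163 F [-0.4  0.2 -0.3] t 72.1
[ 0.935  0.516 -1.003  1.847  0.511  1.029 -1.645]
[589. 220.] [213. 201.]
[587. 258.] [197. 212.]
[587. 154.] [242. 176.]
```

View pics/p9.png

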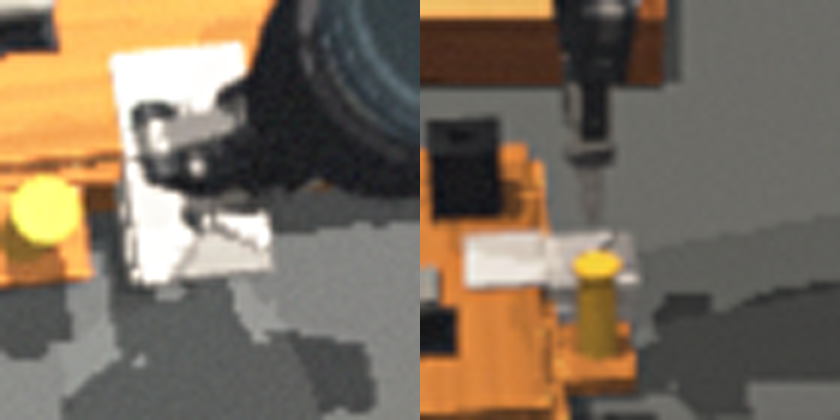

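The pin tip at crop pixel (590,218) agrees with the prediction of (589,220). I'm lowering it into the mouth.

Emit:
{"method": "apply_moves", "body": {"commands": [[[0.001, 0.001, -0.008, 0, 1], [0, 0, -0.008, 0, 1], [0, 0, -0.006, 0, 1], [0, 0, -0.005, 0, 1], [0, 0, -0.004, 0, 1], [0, 0, -0.004, 0, 1], [0, 0, 0, 0, 1], [0, 0, 0, 0, 1], [0, 0, 0, 0, 1], [0, 0, 0, 0, 1]]]}}

```text
time: 73.2
ee_pos: [0.5623, -0.1105, 0.1083]
tcp_rot: [-2.418, 1.982, -0.037]
contact_force: [0.1, -0.2, -0.3]
gripper_width: 0.0165
```

```bash
python3 p.py
```

```text
tcp [ 0.5623 -0.1105  0.1083] jaw deg -78.7 z [ 0.028 -0.004 -1.   ] w 0.0165 F [ 0.1 -0.2 -0.3] t 73.2
[ 0.896  0.565 -0.96   1.871  0.564  0.971 -1.685]
```

Emit:
{"method": "apply_moves", "body": {"commands": [[[0, 0, -0.004, 0, 1], [0, 0, -0.004, 0, 1], [0, 0, -0.004, 0, 1], [0, 0, -0.004, 0, 1], [0, 0, -0.004, 0, 1], [0, 0, -0.004, 0, 1], [0, 0, -0.004, 0, 1], [0, 0, -0.004, 0, 1], [0, 0, -0.003, 0, 1], [0, 0, -0.003, 0, 1]]]}}

```text
time: 74.2
ee_pos: [0.5805, -0.1081, 0.0891]
tcp_rot: [-2.407, 1.972, -0.082]
contact_force: [-4.1, -0.8, 15.2]
gripper_width: 0.0162
```

```bash
python3 p.py
```

```text
tcp [ 0.5805 -0.1081  0.0891] jaw deg -78.7 z [ 0.059 -0.011 -0.998] w 0.0162 F [-4.1 -0.8 15.2] t 74.2
[ 0.854  0.599 -0.928  1.866  0.615  0.92  -1.726]
```

```bash
python3 -c "
from h import *
duo('p10.png',(320,140,390,210),(225,115,295,185),6)
for n in ('top','side'): print(spots(n,'pin_collar',2))
for X in ([.5625,-.1115,.075],[.5625,-.1115,.117]): print(np.round((proj('side',X)-[225,115])*6+[420,0]),np.round((proj('top',X)-[320,140])*6))"
```

```text
[(array([355.6, 168.7]), 0.38)]
[(array([250.1, 156.2]), 0.58)]
[587. 258.] [197. 212.]
[586. 187.] [227. 186.]
```

View pics/p10.png

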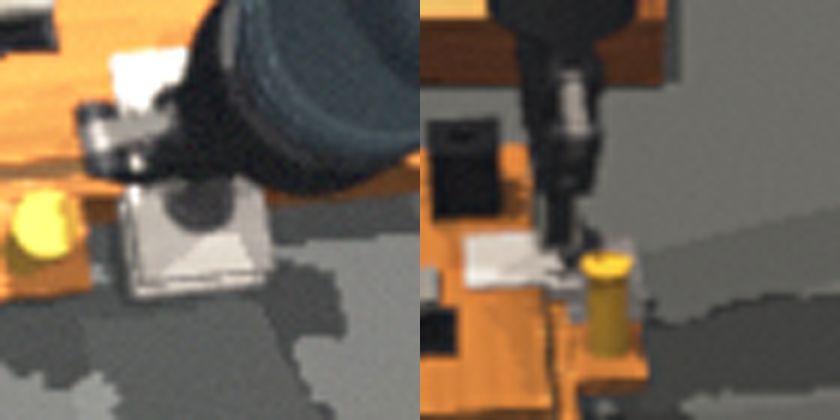

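The pin is leaning. The load pushed the hand +x by 18 mm and drew the drawer out about 5 mm. I'm bringing the hand back upright.

Emit:
{"method": "apply_moves", "body": {"commands": [[[-0.003, 0, 0.003, 0, 1], [-0.004, -0.0005, 0.003, 0, 1], [-0.004, -0.0005, 0.003, 0, 1], [-0.004, -0.0005, 0.002, 0, 1], [-0.003, -0.0005, 0, 0, 1], [-0.002, 0, 0, 0, 1], [0, 0, 0, 0, 1], [0, 0, 0, 0, 1], [0, 0, 0, 0, 1], [0, 0, 0, 0, 1]]]}}

```text
time: 75.4
ee_pos: [0.5574, -0.1111, 0.0966]
tcp_rot: [-2.406, 1.971, -0.079]
contact_force: [2.6, 0.4, -6.8]
gripper_width: 0.0164
```

```bash
python3 p.py; python3 -c "
from h import *
manip.get_image('side'); print(spots('side','drawer_knob',1),spots('side','pin_collar',1), proj('side',[.555,-.0463,.098]),proj('side',[.5625,-.1115,.084]))"
```

```text
tcp [ 0.5574 -0.1111  0.0966] jaw deg -78.7 z [ 0.058 -0.009 -0.998] w 0.0164 F [ 2.6  0.4 -6.8] t 75.4
[ 0.905  0.555 -0.954  1.913  0.586  0.909 -1.703]
[(array([251.4, 161.2]), 0.84)] [(array([252.2, 153.1]), 0.49)] [254.31836389 162.80963451] [252.83761283 155.50271306]
```

I'm releasing so the pin can stand free in the upper hole, re-centring the hand and taking it again.

Emit:
{"method": "apply_moves", "body": {"commands": [[[0.003, 0, 0, 0, 0.5], [0.002, 0, 0, 0, 0.5], [0, 0, 0.003, 0, 0.5], [0, 0, 0.001, 0, 0.5], [0, 0, 0, 0, 0.5], [0, 0, 0, 0, 0.5], [0, 0, 0, 0, 0.5], [0, 0, 0, 0, 0.5], [0, 0, 0, 0, 0.5], [0, 0, 0, 0, 0.5]]]}}

```text
time: 76.55
ee_pos: [0.5644, -0.1103, 0.1047]
tcp_rot: [-2.407, 1.971, -0.084]
contact_force: [-0.4, -0.1, -0.7]
gripper_width: 0.0428
```

```bash
python3 p.py; python3 -c "
from h import *
duo('p11.png',(320,140,390,210),(225,115,295,185),6)
print(spots('side','drawer_knob',1),spots('side','pin_collar',1),spots('top','pin',1))"
```

```text
tcp [ 0.5644 -0.1103  0.1047] jaw deg -78.7 z [ 0.06  -0.011 -0.998] w 0.0428 F [-0.4 -0.1 -0.7] t 76.55
[ 0.899  0.554 -0.958  1.895  0.581  0.926 -1.7  ]
[(array([251.1, 228. ]), 0.74)] [(array([253.7, 160.4]), 0.62)] [(array([350.9, 175.8]), 0.4)]
```

View pics/p11.png

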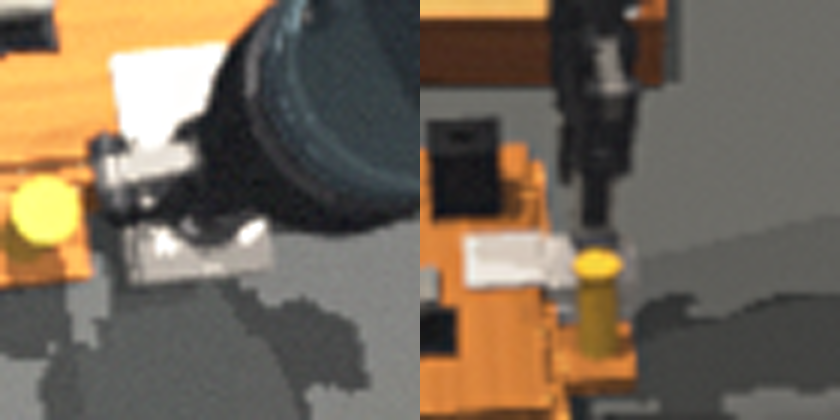

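The drawer is shut again and the pin stands upright in the mouth. I'm regripping, then pushing with a few firm rows.

Emit:
{"method": "apply_moves", "body": {"commands": [[[-0.002, 0, -0.003, 0, 0.5], [0, 0, -0.002, 0, 0.5], [0, 0, 0, 0, 0.5], [0, 0, 0, 0, 1], [0, 0, 0, 0, 1], [0, 0, 0, 0, 1], [0, 0, 0, 0, 1], [0, 0, 0, 0, 1], [0, 0, 0, 0, 1], [0, 0, 0, 0, 1]]]}}

```text
time: 77.8
ee_pos: [0.562, -0.1104, 0.0991]
tcp_rot: [-2.407, 1.971, -0.083]
contact_force: [0.0, -0.5, -0.2]
gripper_width: 0.0163
```

```bash
python3 p.py
```

```text
tcp [ 0.562  -0.1104  0.0991] jaw deg -78.7 z [ 0.06  -0.011 -0.998] w 0.0163 F [ 0.  -0.5 -0.2] t 77.8
[ 0.898  0.558 -0.953  1.903  0.587  0.916 -1.705]
```

Emit:
{"method": "apply_moves", "body": {"commands": [[[-0.001, 0, -0.008, 0, 1], [-0.002, 0, -0.01, 0, 1], [-0.001, 0, 0, 0, 1], [0, 0, 0, 0, 1], [0, 0, 0, 0, 1], [0, 0, 0, 0, 1], [0, 0, 0, 0, 1], [0, 0, 0, 0, 1], [0, 0, 0, 0, 1], [0, 0, 0, 0, 1]]]}}

```text
time: 78.8
ee_pos: [0.5681, -0.1099, 0.0902]
tcp_rot: [-2.4, 1.964, -0.109]
contact_force: [-1.1, 0.7, 1.5]
gripper_width: 0.0166
```

```bash
python3 p.py;python3 -c "
from h import *
manip.get_image('side'); print(spots('side','drawer_knob',1),spots('side','pin_collar',1), proj('side',[.555,-.0463,.098]))"
```

```text
tcp [ 0.5681 -0.1099  0.0902] jaw deg -78.7 z [ 0.078 -0.015 -0.997] w 0.0166 F [-1.1  0.7  1.5] t 78.8
[ 0.883  0.568 -0.939  1.909  0.612  0.884 -1.724]
[(array([256.8, 162.9]), 0.68)] [] [254.31836389 162.80963451]
```

I'm releasing and lifting off to measure the pin's height and lean against the starting picture.

Emit:
{"method": "apply_moves", "body": {"commands": [[[0, 0, 0, 0, 0.4], [0, 0, 0, 0, 0.4], [0, 0, 0, 0, 0.4], [-0.004, 0, 0.005, 0, 0.4], [-0.002, 0, 0.02, 0, 0.4], [0, 0, 0.025, 0, 0.4], [0, 0, 0.03, 0, 0.4], [0, 0, 0.03, 0, 0.4], [0, 0, 0.02, 0, 0.4], [0, 0, 0, 0, 0.4]]]}}

```text
time: 79.95
ee_pos: [0.5581, -0.109, 0.2241]
tcp_rot: [-2.404, 1.964, -0.103]
contact_force: [0.2, 0.0, -0.2]
gripper_width: 0.0513
```

```bash
python3 p.py;python3 -c "
from h import *
a=cv2.imread('pics/side0.png'); a=cv2.resize(a,(512,384),interpolation=cv2.INTER_AREA)
b=manip.get_image('side'); manip.get_image('top')
g=lambda i:cv2.cvtColor(i,cv2.COLOR_BGR2GRAY)[138:172,244:266]
print(g(a)[:,::1][:20]);print(g(b)[:20])
for n in('side','top'): print(n,spots(n,'drawer_knob',1),spots(n,'pin_collar',1),spots(n,'pin',1))
cv2.imwrite('pics/p12.png',cv2.resize(np.hstack([a[125:185,220:290],b[125:185,220:290]]),None,fx=5,fy=5,interpolation=cv2.INTER_CUBIC))"
```

```text
tcp [ 0.5581 -0.109   0.2241] jaw deg -78.6 z [ 0.074 -0.014 -0.997] w 0.0513 F [ 0.2  0.  -0.2] t 79.95
[ 1.036  0.39  -1.098  1.823  0.409  1.091 -1.569]
[[103 104 105 104 105 104 105 105 104 105 103 104 104 103 104 104 105 105
  104 104 105 105]
 [103 104 103 104 104 104 104 104 103 105 104 105 105 104 105 105 104 103
  105 104 104 104]
 [102 102 103 104 104 104 104 105 103 104 103 105 104 105 104 104 105 103
  104 104 104 105]
 [117 110 104 104 104 104 105 104 104 104 105 105 105 104 104 105 104 104
  104 103 104 105]
 [147 131 106 102 104 105 105 104 105 104 105 104 104 104 104 104 105 104
  105 104 104 105]
 [156 142 107 102 103 104 104 104 104 105 105 104 104 105 105 104 104 105
  105 104 104 104]
 [158 148 108 102 104 105 104 104 104 105 105 105 104 104 104 105 103 103
  104 104 104 105]
 [161 158 112 102 104 105 107 106 106 106 105 105 104 105 105 104 105 105
  105 105 105 105]
 [146 149 109 102 104 103 106 113 114 113 110 105 103 103 105 105 105 104
  105 105 104 105]
 [153 146 107 102 103  97  94 108 113 110 103  96  97 104 104 105 104 104
  104 104 104 104]
 [131 135 104 
[... 2249 characters left out ...]
 52  49  50  48  79 107 105 106 104 104 105
  106 108 109 106]
 [152 160 142 123 124 122  98  55  48  48  49 105 151 157 164 151 121 105
  104 107 108 107]
 [198 187 185 177 177 171 135  63  50  46  54 136 210 236 241 223 157 106
  105 107 106 108]
 [191 186 210 212 209 182 120  56  52  53  49  78 164 224 232 225 166 104
  105 106 108 107]
 [190 188 209 212 193 131  79  70  98 121 122 101 103 125 177 216 188 109
  102 108 108 107]
 [193 191 208 210 186 119  94 139 175 199 202 183 170 145 147 189 202 113
   99 104 103 103]]
side [(array([255.3, 161.6]), 0.56)] [(array([253.3, 161.1]), 0.49)] []
top [(array([323.4, 176.1]), 0.92)] [(array([355.3, 171.8]), 0.67)] [(array([347.5, 179.2]), 0.44)]
```

The pin's pixels coincide with the starting picture row by row, so it is home and upright and the drawer is shut. Next is the rocker, with the fingers closed.

Emit:
{"method": "apply_moves", "body": {"commands": [[[0.012, 0.01, -0.01, 0, 1], [0.015, 0.013, -0.015, 0, 1], [0.015, 0.013, -0.015, 0, 1], [0.015, 0.013, -0.015, 0, 1], [0.012, 0.01, -0.01, 0, 1], [0.008, 0.008, 0, 0, 1], [0, 0, 0, 0, 1], [0, 0, 0, 0, 1], [0, 0, 0, 0, 1], [0, 0, 0, 0, 1]]]}}

```text
time: 81.35
ee_pos: [0.632, -0.0428, 0.1471]
tcp_rot: [-2.407, 1.976, -0.081]
contact_force: [0.5, -0.8, -0.0]
gripper_width: -0.0001
```

```bash
python3 p.py
```

```text
tcp [ 0.632  -0.0428  0.1471] jaw deg -78.8 z [ 0.057 -0.013 -0.998] w -0.0001 F [ 0.5 -0.8 -0. ] t 81.35
[ 0.725  0.602 -0.96   1.723  0.585  1.061 -1.8  ]
```

Emit:
{"method": "apply_moves", "body": {"commands": [[[0.005, 0.002, -0.01, 0, 1], [0, 0, -0.01, 0, 1], [0, 0, -0.01, 0, 1], [0, 0, -0.008, 0, 1], [0, 0, -0.008, 0, 1], [0, 0, -0.006, 0, 1], [0, 0, -0.005, 0, 1], [0, 0, -0.005, 0, 1], [0, 0, 0, 0, 1], [0, 0, 0, 0, 1]]]}}

```text
time: 82.35
ee_pos: [0.6383, -0.0427, 0.0943]
tcp_rot: [-2.411, 1.986, -0.094]
contact_force: [0.5, -0.3, -0.5]
gripper_width: 0.0001
```

```bash
python3 p.py
```

```text
tcp [ 0.6383 -0.0427  0.0943] jaw deg -79.0 z [ 0.057 -0.025 -0.998] w 0.0001 F [ 0.5 -0.3 -0.5] t 82.35
[ 0.669  0.668 -0.9    1.74   0.657  0.994 -1.856]
```

Emit:
{"method": "apply_moves", "body": {"commands": [[[0, 0.001, -0.004, 0, 1], [0, 0, -0.004, 0, 1], [0, 0, -0.003, 0, 1], [0, 0, -0.002, 0, 1], [0, 0, 0, 0, 1], [0, 0, 0.01, 0, 1], [0, 0, 0.02, 0, 1], [0, 0, 0.03, 0, 1], [-0.01, 0.03, 0.03, 0, 1], [-0.01, 0.03, 0.03, 0, 1]]]}}

```text
time: 83.35
ee_pos: [0.6161, 0.0107, 0.2112]
tcp_rot: [2.409, -2.012, 0.09]
contact_force: [0.5, 0.6, 0.4]
gripper_width: -0.0001
```

Emit:
{"method": "apply_moves", "body": {"commands": [[[-0.01, 0.03, 0.01, 0, 1], [-0.01, 0.03, 0, 0, 1], [-0.01, 0.03, 0, 0, 1], [-0.01, 0.03, 0, 0, 1], [0, 0.03, 0, 0, 0.5], [0, 0.02, 0, 0, 0.5], [0, 0, 0, 0, 0.5], [0, 0, 0, 0, 0.5], [0, 0, 0, 0, 0.5], [0, 0, 0, 0, 0.5]]]}}

```text
time: 84.35
ee_pos: [0.5784, 0.1928, 0.2376]
tcp_rot: [-2.4, 1.995, -0.109]
contact_force: [-0.1, -0.2, -0.7]
gripper_width: 0.0427
```

```bash
python3 p.py; python3 -c "
from h import *
duo('p13.png',(270,80,390,200),(190,110,310,230),3)
for n in('side','top'): print(n,spots(n,'drawer_knob',1),spots(n,'pin_collar',1),spots(n,'rocker_near',1))"
```

```text
tcp [0.5784 0.1928 0.2376] jaw deg -79.5 z [ 0.065 -0.031 -0.997] w 0.0427 F [-0.1 -0.2 -0.7] t 84.35
[ 0.405  0.475 -1.054  1.695  0.507  1.204 -2.164]
side [(array([254.9, 160.8]), 0.73)] [(array([253.8, 160. ]), 0.44)] [(array([224.5, 167.3]), 0.69)]
top [] [] [(array([319.7, 142.3]), 0.8)]
```

View pics/p13.png

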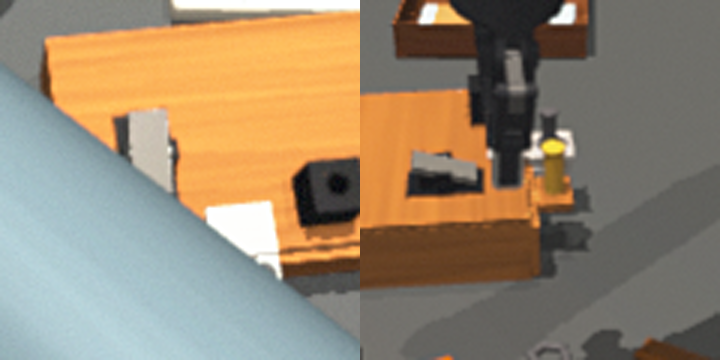

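The rocker's far end is now up and its near end down, so it is on. The pin stands in the lock and the hand is clear. One last numeric check, then I hand in.

```bash
python3 -c "
from h import *
a=cv2.resize(cv2.imread('pics/side0.png'),(512,384),interpolation=cv2.INTER_AREA); b=manip.get_image('side')
g=lambda i:cv2.cvtColor(i,cv2.COLOR_BGR2GRAY).astype(int)
print('pin diff',np.abs(g(a)[148:158,249:257]-g(b)[148:158,249:257]).max(), 'knob/plate diff',np.abs(g(a)[156:178,246:264]-g(b)[156:178,246:264]).mean())
for t in('saucer','carabiner','comb','candle_jar','glasses_case'): 
    d=np.abs(g(a)-g(b)); 
print('hand clear',manip.observe()['contact_force'],manip.observe()['gripper_width'])
print(manip.sign_off())"
```

```text
pin diff 22 knob/plate diff 10.95959595959596
hand clear [-0.06003101 -0.5802481  -0.32705526] 0.042350287278489586
the job is handed in; nothing more can be done
None
```

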